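# Clamp a charging dock in a crank vise for repair

### The arm

A 6-joint arm with a two-finger parallel gripper is mounted at the origin on a cart in front of the work surface, level with it; the furniture and walls round the work are solid. World frame = base frame: x ahead of the robot, y to its left, z up, the work surface at z = 0. Lengths are in m, angles in rad, forces in N, time in s.
With the tool pointing down it reaches from about 0.25 to 0.725 m from the base axis. Payload 4 kg.
Tool frame: the origin (TCP) lies at the very end of the fingers, on their centre line; the grasp point (between the pads) lies 19 mm behind it; x points along the fingers, y is the direction in which the jaws open and shut, and the axes are right-handed (so a half turn about x gives the same grasp; the last joint's range is limited). The gripper opens to 85 mm and grips with 20 to 120 N. Pads are 22 mm wide; open, the fingers measure 114 mm over their backs; the gripper's body (76 mm by 85 mm) begins 54 mm behind the grasp point. The pads swing forward as they close: fully open they stand 13 mm farther back than shut.
Start: joints at [-0.771, 0.241, 0.005, 1.335, 0, 1.571], TCP at [0.359, -0.348, 0.231] pointing down, gripper open.
Joint ranges: [-2.72, 2.72], [-1.05, 1.87], [-1.09, 1.28], [-1.99, 2.15], [-1.42, 1.44], [-3.14, 3.14]. Speed limits (rad/s): [2.79, 2.79, 3.14, 3.14, 3.14, 3.14].

### API

Orientations are given as a unit quaternion [x, y, z, w].
In Python, from workcell import get_obs, camera, job_done gives the robot as it stands. The module is installed in compiled form; this text tells all that it offers.
- The arm moves only by the tool arm_command, never from a script. Its argument "motion" is a list of rows, each an object of numbers: "x", "y", "z": the shift along the tool's x, y, z in m; "roll": the turn about the tool's x in rad; "fingers": the opening, from 0 (shut) to 1 (fully open). A call has 1 to 20 rows; each row shifts and turns the pose as measured when the row begins, along the tool's axes as they then stand; what a row does not reach is not made up. A row lasts 1/12 s, in which the tool goes at most 41.7 mm and 7.16 degrees, less where a joint would pass 70% of its speed; a pose out of reach is approached as far as the arm can. A call is refused whole if a number of a shift passes 0.0417 or a number of a turn 0.125, either way. A call with a gripper value outside its range is refused whole. The fingers move at their own pace and stop on an object; the grip force is fixed at half the most. Time passes only in rows, so rows that do not move let the fingers close. It gives the time, the measured TCP pose, the force and the opening at its end, in the units of the state.
- get_obs(): the state, without advancing time (a new reading comes with each control period).
- camera(name): name is "side" or "top" or "wrist"; returns a dict with "frame" (420x560x3 uint8, red, green, blue), "intrinsics" (3x3 intrinsics, pixels), "k1" (the pictures are not rectified: a ray, as slopes to the right and down, at radius r is drawn at 1 + k1 r^2 times it, then the intrinsics apply), "rvec" (rotation vector, rad) and "tvec" (3), from world to camera coordinates, as OpenCV has them. Camera axes: x right, y down, z forward; pixel columns grow to the right and rows downward; lengths in m; the calibration is good to about 2 mm. A picture is of the moment at which its call begins. There is no depth.
- job_done(): hands the job in, once; it reports no verdict.
The state is a dict: "clock": time; "joint_pos": joint angles; "joint_vel": joint speeds; "tau": joint torques, N m; "eef_pos": TCP position; "tool_rot": TCP orientation; "ft_force": force on the tool from outside, world axes, zero at the start; "ft_torque": the same for the moment, N m; "grip_width": finger opening in m.
Only numpy, scipy, OpenCV 4.12 (cv2) and the standard library are available. Lean on these libraries where they do the work, as an engineer would, in place of code of your own. Each camera call takes 0.05 s, during which the arm holds its last target.

### The job

Get the flat black charging dock ready for repair in the bench vise: slide it along the vise bed between the open jaws until its end rests against the end stop, and only then crank the handle clockwise (seen from above) so that the jaw slides over and holds the dock squarely against the fixed jaw. Stop when the sprung pad of the moving jaw is pressed in about half way, never right home, as that would crack the casing. Leave the other things on the bench where they are.

Things in the scene. Friction and masses are not known exactly. Their poses are not given: they have to be found in the camera images.
- vise: Bench vise bolted down, plain metal, turned by up to 0.3 rad. Origin on the bench, below the place of the clamped dock; its x axis points from the open loading end (robot side) to the end stop, y from the moving jaw to the fixed jaw, z up. In this frame (mm): aluminium bed top at z 20, x -155 to 70, y -100 to 65; moving jaw on the -y side, x -40 to 40, top at z 53.
- seat (a point): Point fixed in the vise where the dock's centre lies when it is clamped: vise x 0, y 0, z 28 mm. In the vise frame the fixed jaw's face is at y +31 mm (x -40 to 40, top at z 52), and the end stop's face at x +55 mm (y -29 to 31, top at z 42).
- dock_center (a point): Centre (half-way up) of the flat black charging dock, loose, 62 x 110 x 16 mm, about 0.14 kg. Its y axis is its 110 mm length, x its width, z up. At the start it lies on the loading bed, lengthwise along the vise's x axis (up to 0.2 rad askew), its front just inside the mouth of the jaws, 75 to 95 mm short of its place. A push on its 62 mm end face slides it.
- crank_hub (a point): Point on the crank's upright axis at the top of its hub (77 mm above the bench, hub 26 mm across), at vise x -20, y -200 mm. The gear frame below it is fixed: top at z 56 mm (61 mm round the hub), vise x -50 to 45, y -250 to -150.
- crank_post (a point): Centre of the upright black handle post of the crank, 20 mm in diameter, 71 to 121 mm above the bench, 60 mm from the crank's axis; it does not spin. The flat crank arm below it lies 63 to 71 mm above the bench. The point goes round with the crank.
- crank (a joint): Crank angle, rad, growing clockwise from above; at 0 (start 0 to 2) the arm points along the vise's -x. 3.3 N at the post turns it, 5 N when clamping; it stays where left. Rack and pinion: 6 mm of jaw per rad. The unpressed pad is 104 - 6 q mm from the fixed jaw, so with the 62 mm dock between, it begins to press in at 7.0, is half in at 8.0, right home at 9.0.
- pad (a joint): How far the sprung pad on the moving jaw is pressed back towards its jaw block, in m: 0 out (a 12 mm gap shows between the pad and the block), 0.012 right home. Spring about 2 N per mm.
- pad_face (a point): Middle of the rubber face of the sprung pad (80 mm long along vise x, 26 mm high) that meets the dock.
- timer: White bench timer, 62 x 62 x 19 mm, loose bystander; origin at the centre of its underside.
- pot: Amber pot with white lid, 40 mm across, 75 mm tall, loose bystander; origin at the centre of its underside.
- tape: Roll of packing tape lying flat, 90 mm across, 48 mm tall, loose bystander; origin at the centre of its underside.
- dock: The same charging dock as dock_center; origin at the centre of its underside, same axes.
Mind the look-alikes: they are no part of the job. Leave any blue look-alike of the dock alone.

How it is judged:
By the outcome, as a careful person would: the job done as asked, in the order asked, and still so for the second after the job is handed in, with the robot touching nothing.
It also fails if it takes over 64 s, if anything falls off the work surface, if the arm or the gripper's body presses on something with over 40 N, if the wrist force passes 120 N, or if a joint passes its speed limit or range.

## Working session

There is one attempt and no reset: what is moved stays moved. The work goes in short steps, Python scripts to look and compute and a tool call to move; the robot and the scene stay as the last step left them, time stands still between calls to the robot, and variables do not carry over. Pictures are saved under pics/ and viewed, and the job is handed in when it is done.

Besides the shell and the picture viewer there is one more tool, called after ">>>" as name(argument=value, ...), one argument or row to a line, values as JSON. arm_command: Moves the arm, as the interface text tells. Its arguments: {"type":"object","properties":{"motion":{"type":"array","items":{"type":"object","properties":{"x":{"type":"number"},"y":{"type":"number"},"z":{"type":"number"},"roll":{"type":"number"},"fingers":{"type":"number"}}}}},"required":["motion"]}

```bash
mkdir -p pics; cat > h.py <<'E'
import numpy as np, cv2
from workcell import get_obs, camera, job_done
def snap(n,f):
    c=camera(n); cv2.imwrite(f'pics/{f}.png',c['frame'][:,:,::-1]); np.savez(f'pics/{f}.npz',**{k:np.array(c[k]) for k in c}); return c
def load(f): 
    d=np.load(f'pics/{f}.npz'); return {k:d[k] for k in d}
def ray(c,u,v):
    K=np.array(c['intrinsics']); k1=float(c['k1'])
    s=cv2.undistortPoints(np.array([[[u,v]]],float),K,np.array([k1,0,0,0.]))[0,0]
    R=cv2.Rodrigues(np.array(c['rvec'],float))[0]; t=np.array(c['tvec'],float).ravel()
    return -R.T@t, R.T@np.array([s[0],s[1],1])
def pl(c,u,v,z):
    o,d=ray(c,u,v); return o+d*(z-o[2])/d[2]
def proj(c,p):
    return cv2.projectPoints(np.array([p],float).reshape(-1,1,3),np.array(c['rvec'],float),np.array(c['tvec'],float),np.array(c['intrinsics']),np.array([float(c['k1']),0,0,0.]))[0].reshape(-1,2)
E
python3 - <<'E'
from h import *
for n in ['side','top','wrist']: snap(n,n+'0')
o=get_obs(); print(o)
for n in ['side','top','wrist']:
    print(n, ray(load(n+'0'),280,210))
E
```

```text
{'clock': 0.15, 'joint_pos': array([-7.70999499e-01,  2.41229695e-01,  4.01475718e-03,  1.33520003e+00,
       -1.89981265e-05,  1.57082216e+00]), 'joint_vel': array([-8.49132371e-05, -2.12024237e-03,  3.62546089e-03, -2.17115660e-04,
       -1.04886399e-03,  1.02355195e-03]), 'tau': array([-6.97005999e-04, -3.72634435e+01,  2.52639109e+01,  1.23799086e-02,
       -8.04831325e-05, -9.61280250e-06]), 'eef_pos': array([ 0.35825294, -0.34809   ,  0.23061535]), 'tool_rot': array([-0.65109079, -0.2758102 ,  0.65154878, -0.27476118]), 'ft_force': array([ 0.45332393, -0.15743096, -0.03344882]), 'ft_torque': array([-0.01312747, -0.02569168,  0.00445012]), 'grip_width': 0.08546501427898665}
side (array([0.69360638, 0.58860719, 1.18438234]), array([-0.14502468, -0.46783617, -0.87242182]))
top (array([0.49853526, 0.02917385, 1.39239177]), array([ 0.02603582, -0.00787083, -0.99983579]))
wrist (array([ 0.40441932, -0.2995449 ,  0.37417183]), array([-0.18917601, -0.18350846, -0.96466138]))
```

View pics/top0.png

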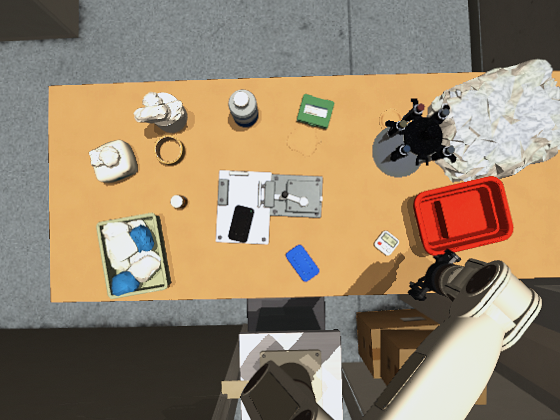

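View pics/side0.png

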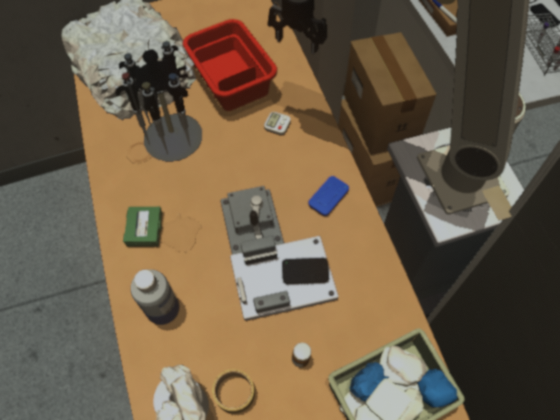

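View pics/wrist0.png

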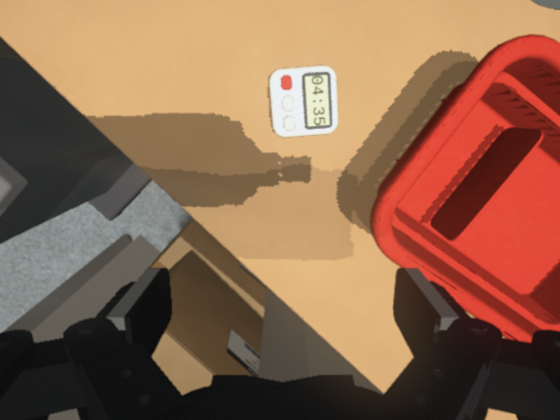

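```bash
python3 - <<'E'
from h import *
a=cv2.imread('pics/top0.png')[160:255,205:335]; cv2.imwrite('pics/topz.png',cv2.resize(a,None,fx=6,fy=6,interpolation=cv2.INTER_CUBIC))
a=cv2.imread('pics/side0.png')[180:320,215:345]; cv2.imwrite('pics/sidez.png',cv2.resize(a,None,fx=4,fy=4,interpolation=cv2.INTER_CUBIC))
E
```

```text
(no output)
```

View pics/topz.png

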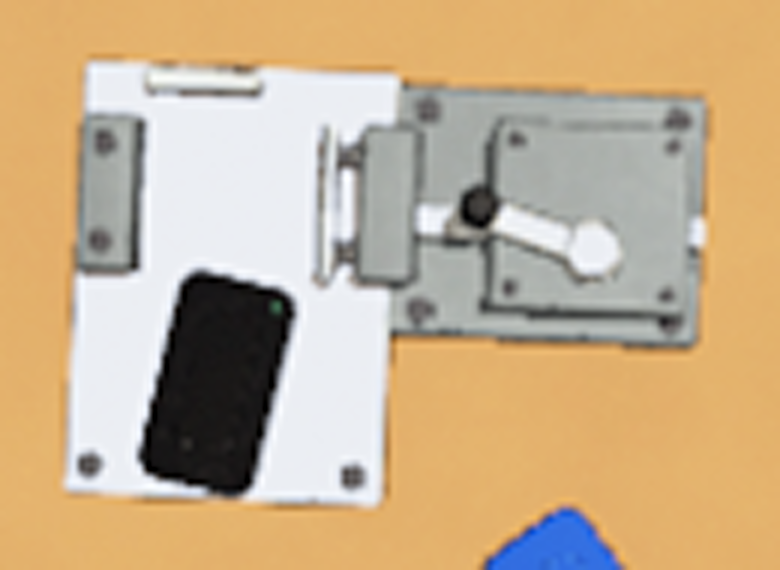

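View pics/sidez.png

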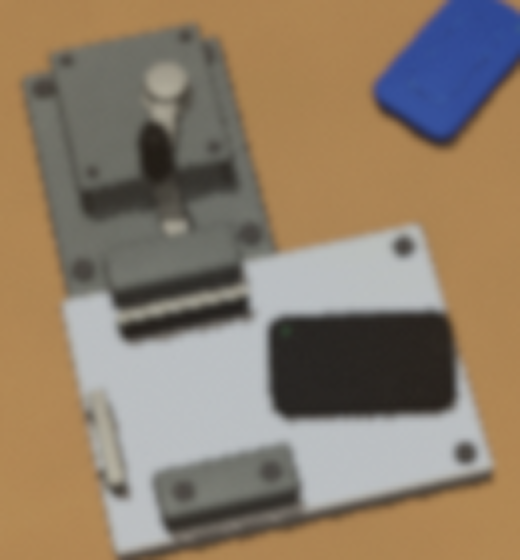

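```bash
cat >> h.py <<'E'
def fit(V,P):
    V=np.array(V,float);P=np.array(P,float)[:,:2];V=V[:,:2]
    vm,pm=V.mean(0),P.mean(0);a=V-vm;b=P-pm
    th=np.arctan2((a[:,0]*b[:,1]-a[:,1]*b[:,0]).sum(),(a*b).sum())
    R=np.array([[np.cos(th),-np.sin(th)],[np.sin(th),np.cos(th)]]);t=pm-R@vm
    return th,t,(b-a@R.T)
def v2w(th,t,p): 
    R=np.array([[np.cos(th),-np.sin(th)],[np.sin(th),np.cos(th)]]);return R@np.array(p[:2])+t
def w2v(th,t,p):
    R=np.array([[np.cos(th),-np.sin(th)],[np.sin(th),np.cos(th)]]);return R.T@(np.array(p[:2])-t)
E
python3 - <<'E'
from h import *
c=load('top0')
z=lambda u,v:(205+(u+.5)/6-.5,160+(v+.5)/6-.5)
V=[(.07,.065),(.07,-.1),(-.155,-.1),(-.155,.065)]
P=[pl(c,*z(*q),.02) for q in [(86,62),(400,75),(383,505),(67,490)]]
th,t,r=fit(V,P); print(th,t,r)
post=pl(c,*z(481,204),.121); hub=pl(c,*z(595,247),.077)
print('post',post,'hub',hub,'hub pred',v2w(th,t,(-.02,-.2)))
d=w2v(th,t,post)-np.array([-.02,-.2]);print(d,np.hypot(*d),'q',np.arctan2(d[1],-d[0]))
# dock
f=c['frame'].astype(int); m=(f.sum(2)<110).astype(np.uint8); m[:205]=0;m[250:]=0;m[:,:222]=0;m[:,262:]=0
cs,_=cv2.findContours(m,0,1); k=max(cs,key=cv2.contourArea); rr=cv2.minAreaRect(k);print(rr)
W=np.array([pl(c,u,v,.036)[:2] for u,v in k[:,0]],np.float32); print(cv2.minAreaRect(W))
ctr=cv2.minAreaRect(W)[0];print('dock in vise',w2v(th,t,ctr))
E
```

```text
-0.06874189642490316 [0.59133901 0.14597755] [[-0.00098217 -0.00044425]
 [-0.00114487  0.00095578]
 [ 0.00073306  0.00029378]
 [ 0.00139398 -0.00080531]]
post [0.5785632 0.0041847 0.121    ] hub [ 0.55840461 -0.05263575  0.077     ] hub pred [ 0.55764869 -0.05217633]
[0.0169938  0.05766449] 0.060116410050296686 q 1.8573848256985264
((240.50003051757812, 223.50003051757812), (18.675243377685547, 34.1975212097168), 14.03624439239502)
((0.49573713541030884, 0.14093175530433655), (0.057497214525938034, 0.10501676052808762), 74.47298431396484)
dock in vise [-0.0950295  -0.01160056]
```

```bash
cat >> h.py <<'E'
from scipy.spatial.transform import Rotation as Ro
TH=-0.0687; T=np.array([.5913,.1460])
def go(p, yaw=None):
    """shift in tool axes to world p; roll so tool y axis at world yaw (mod pi)"""
    o=get_obs(); R=Ro.from_quat(o['tool_rot']).as_matrix()
    d=R.T@(np.array(p)-o['eef_pos']); y=np.arctan2(R[1,1],R[0,1])
    print('t',round(o['clock'],2),'p',o['eef_pos'].round(4),'yawY',round(y,3),'F',o['ft_force'].round(1),'w',round(o['grip_width'],4),'j',o['joint_pos'].round(2),'xdir',R[:,0].round(3))
    print('tool shift',d.round(4))
    if yaw is not None:
        e=(yaw-y+np.pi/2)%np.pi-np.pi/2; print('roll',round(-e*np.sign(-R[2,0])*1,4))
E
python3 -c "
from h import *
import numpy as np
go([.47,.147,.24],-.271+np.pi/2)"
```

```text
t 0.15 p [ 0.3583 -0.3481  0.2306] yawY -0.771 F [ 0.5 -0.2 -0. ] w 0.0855 j [-0.77  0.24  0.    1.34 -0.    1.57] xdir [-0.001  0.001 -1.   ]
tool shift [-0.009  -0.2649 -0.4329]
roll 1.0708
```

>>> arm_command(
  motion=[
    {"y": -0.019, "z": -0.031},
    {"y": -0.019, "z": -0.031},
    {"y": -0.019, "z": -0.031},
    {"y": -0.019, "z": -0.031},
    {"y": -0.019, "z": -0.031},
    {"y": -0.019, "z": -0.031},
    {"y": -0.019, "z": -0.031},
    {"y": -0.019, "z": -0.031},
    {"y": -0.019, "z": -0.031},
    {"y": -0.019, "z": -0.031},
    {"y": -0.019, "z": -0.031},
    {"y": -0.019, "z": -0.031},
    {"roll": -0.12},
    {"roll": -0.12},
    {"roll": -0.12},
  ],
)

```text
schema error: expected keys x, y, z, roll, fingers
```

```bash
python3 -c "
from h import *
import numpy as np
go([.47,.147,.24],-.271+np.pi/2)"
```

```text
t 0.15 p [ 0.3583 -0.3481  0.2306] yawY -0.771 F [ 0.5 -0.2 -0. ] w 0.0855 j [-0.77  0.24  0.    1.34 -0.    1.57] xdir [-0.001  0.001 -1.   ]
tool shift [-0.009  -0.2649 -0.4329]
roll 1.0708
```

All keys needed per row.

>>> arm_command(
  motion=[
    {"x": 0, "y": -0.019, "z": -0.031, "roll": 0, "fingers": 1},
    {"x": 0, "y": -0.019, "z": -0.031, "roll": 0, "fingers": 1},
    {"x": 0, "y": -0.019, "z": -0.031, "roll": 0, "fingers": 1},
    {"x": 0, "y": -0.019, "z": -0.031, "roll": 0, "fingers": 1},
    {"x": 0, "y": -0.019, "z": -0.031, "roll": 0, "fingers": 1},
    {"x": 0, "y": -0.019, "z": -0.031, "roll": 0, "fingers": 1},
    {"x": 0, "y": -0.019, "z": -0.031, "roll": 0, "fingers": 1},
    {"x": 0, "y": -0.019, "z": -0.031, "roll": 0, "fingers": 1},
    {"x": 0, "y": -0.019, "z": -0.031, "roll": 0, "fingers": 1},
    {"x": 0, "y": -0.019, "z": -0.031, "roll": 0, "fingers": 1},
    {"x": 0, "y": -0.019, "z": -0.031, "roll": 0, "fingers": 1},
    {"x": 0, "y": -0.019, "z": -0.031, "roll": 0, "fingers": 1},
    {"x": 0, "y": 0, "z": 0, "roll": -0.12, "fingers": 1},
    {"x": 0, "y": 0, "z": 0, "roll": -0.12, "fingers": 1},
    {"x": 0, "y": 0, "z": 0, "roll": -0.12, "fingers": 1},
  ],
)

```text
clock: 1.4
eef_pos: [0.4573, 0.0974, 0.2253]
tool_rot: [-0.59, -0.39, 0.593, -0.386]
ft_force: [-0.4, 0.0, 0.2]
grip_width: 0.0856
```

```bash
python3 -c "
from h import *
import numpy as np
go([.47,.147,.24],-.271+np.pi/2)"
```

```text
t 1.4 p [0.4573 0.0974 0.2253] yawY -0.41 F [-0.4  0.   0.2] w 0.0856 j [ 0.21  0.18 -0.08  1.31  0.    2.19] xdir [-0.007  0.002 -1.   ]
tool shift [-0.0147 -0.0083 -0.0506]
roll 1.4317
```

>>> arm_command(
  motion=[
    {"x": -0.007, "y": -0.004, "z": -0.025, "roll": 0, "fingers": 1},
    {"x": -0.007, "y": -0.004, "z": -0.025, "roll": 0, "fingers": 1},
    {"x": 0, "y": 0, "z": 0, "roll": -0.123, "fingers": 1},
    {"x": 0, "y": 0, "z": 0, "roll": -0.123, "fingers": 1},
    {"x": 0, "y": 0, "z": 0, "roll": -0.123, "fingers": 1},
    {"x": 0, "y": 0, "z": 0, "roll": -0.123, "fingers": 1},
    {"x": 0, "y": 0, "z": 0, "roll": -0.123, "fingers": 1},
    {"x": 0, "y": 0, "z": 0, "roll": -0.123, "fingers": 1},
    {"x": 0, "y": 0, "z": 0, "roll": -0.123, "fingers": 1},
    {"x": 0, "y": 0, "z": 0, "roll": -0.123, "fingers": 1},
    {"x": 0, "y": 0, "z": 0, "roll": -0.123, "fingers": 1},
    {"x": 0, "y": 0, "z": 0, "roll": -0.123, "fingers": 1},
    {"x": 0, "y": 0, "z": 0, "roll": -0.123, "fingers": 1},
    {"x": 0, "y": 0, "z": 0, "roll": -0.123, "fingers": 1},
    {"x": 0, "y": 0, "z": 0, "roll": -0.123, "fingers": 1},
    {"x": 0, "y": 0, "z": 0, "roll": -0.123, "fingers": 1},
  ],
)

```text
clock: 2.73
eef_pos: [0.466, 0.1498, 0.233]
tool_rot: [0.078, 0.71, -0.081, 0.695]
ft_force: [-0.4, 0.3, 0.7]
grip_width: 0.0854
```

```bash
python3 -c "
from h import *
import numpy as np
snap('wrist','w1')
go([.47,.147,.24],-.271+np.pi/2)"
```

```text
t 2.78 p [0.4659 0.1498 0.233 ] yawY 1.349 F [ 0.1 -1.2 -0.2] w 0.0853 j [0.31 0.24 0.   1.36 0.   0.53] xdir [-0.021 -0.002 -1.   ]
tool shift [-0.0071 -0.0019  0.0045]
roll 0.0491
```

View pics/w1.png

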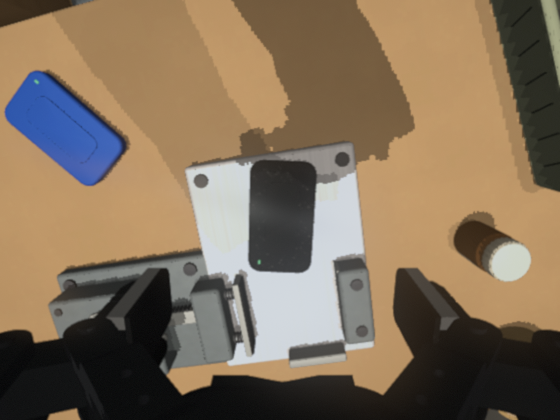

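```bash
python3 - <<'E'
from h import *
c=load('w1')
V=[(-.155,-.1),(-.155,.065),(.07,.065)]
P=[pl(c,*q,.02) for q in [(187,168),(353,143),(373,347)]]
th,t,r=fit(V,P); print(th,t,r)
f=c['frame'].astype(int); m=((f.sum(2)<160)).astype(np.uint8); m[:150]=0;m[280:]=0;m[:,:240]=0;m[:,325:]=0
cs,_=cv2.findContours(m,0,1); k=max(cs,key=cv2.contourArea)
W=np.array([pl(c,u,v,.034)[:2] for u,v in k[:,0]],np.float32); rr=cv2.minAreaRect(W);print(rr)
print(w2v(th,t,rr[0]),w2v(TH,T,rr[0]))
a=cv2.imread('pics/w1.png')[130:380,170:400]; cv2.imwrite('pics/w1z.png',cv2.resize(a,None,fx=2.4,fy=2.4))
E
```

```text
-0.0820357873338115 [0.59041607 0.14751253] [[ 0.00184878  0.00284223]
 [ 0.00059295 -0.00185859]
 [-0.00244173 -0.00098364]]
((0.4637300968170166, 0.15037493407726288), (0.058832790702581406, 0.04478587955236435), 73.76933288574219)
[-0.12649448 -0.00752835] [-0.1275693  -0.00439255]
```

View pics/w1z.png

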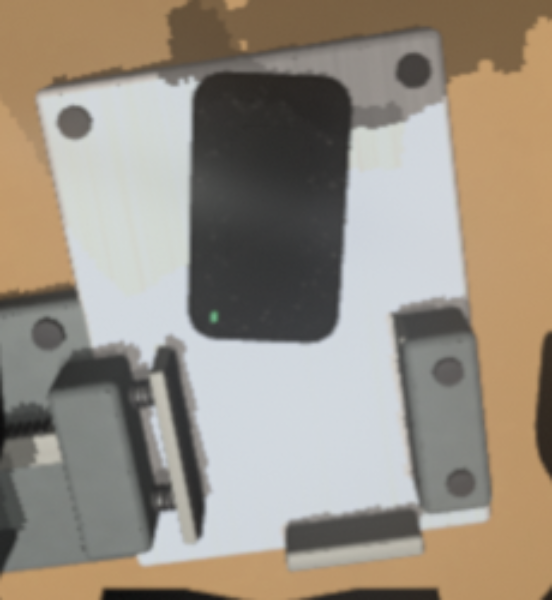

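```bash
python3 - <<'E'
from h import *
c=load('w1')
z=lambda u,v:(170+(u+.5)/2.4-.5,130+(v+.5)/2.4-.5)
V=[(-.155,-.1),(-.155,.065),(.07,.065),(.07,-.1)]
P=[pl(c,*z(*q),.02) for q in [(38,93),(440,29),(490,520),(140,564)]]
th,t,r=fit(V,P); print(th,t,r)
th,t,r=fit(V[:3],P[:3]); print(th,t,r)
f=c['frame'].astype(int); m=((f.sum(2)<250)).astype(np.uint8); m[:155]=0;m[280:]=0;m[:,:240]=0;m[:,325:]=0
m=cv2.morphologyEx(m,2,np.ones((9,9)))
cs,_=cv2.findContours(m,0,1); k=max(cs,key=cv2.contourArea)
W=np.array([pl(c,u,v,.034)[:2] for u,v in k[:,0]],np.float32); rr=cv2.minAreaRect(W);print(rr)
print(w2v(th,t,rr[0]),w2v(TH,T,rr[0]))
E
```

```text
-0.07479651441916954 [0.58939715 0.14853768] [[ 0.00234209  0.00149109]
 [ 0.00106823 -0.00156011]
 [-0.00155133 -0.00149226]
 [-0.001859    0.00156128]]
-0.0747171866359014 [0.59001808 0.14802352] [[ 0.00171417  0.0020181 ]
 [ 0.00045336 -0.00103408]
 [-0.00216753 -0.00098402]]
((0.49417126178741455, 0.1417786031961441), (0.05993366613984108, 0.10937222838401794), 74.52335357666016)
[-0.09511323 -0.01338224] [-0.09660984 -0.01087894]
```

>>> arm_command(
  motion=[
    {"x": 0.03, "y": 0, "z": 0, "roll": 0.049, "fingers": 1},
    {"x": 0.03, "y": 0, "z": 0, "roll": 0, "fingers": 1},
    {"x": 0.03, "y": 0, "z": 0, "roll": 0, "fingers": 1},
    {"x": 0.03, "y": 0, "z": 0, "roll": 0, "fingers": 1},
    {"x": 0.03, "y": 0, "z": 0, "roll": 0, "fingers": 1},
    {"x": 0.02, "y": 0, "z": 0, "roll": 0, "fingers": 1},
    {"x": 0, "y": 0, "z": 0, "roll": 0, "fingers": 1},
  ],
)

```text
clock: 3.37
eef_pos: [0.4647, 0.1502, 0.0585]
tool_rot: [0.102, 0.704, -0.103, 0.695]
ft_force: [-0.1, -1.2, 0.3]
grip_width: 0.0855
```

```bash
sed -i 's/^TH=.*/TH=-0.072; T=np.array([.5907,.1470])/' h.py; python3 -c "
from h import *
import numpy as np
go([.466,.1494,.024],-.271+np.pi/2)"
```

```text
t 3.37 p [0.4647 0.1502 0.0585] yawY 1.279 F [-0.1 -1.2  0.3] w 0.0855 j [ 0.31  0.38 -0.29  0.92  0.    0.6 ] xdir [-0.014  0.    -1.   ]
tool shift [ 0.0345 -0.0003  0.0019]
roll -0.0204
```

>>> arm_command(
  motion=[
    {"x": 0.018, "y": 0, "z": 0.001, "roll": -0.02, "fingers": 1},
    {"x": 0.011, "y": 0, "z": 0.001, "roll": 0, "fingers": 1},
    {"x": 0.004, "y": 0, "z": 0, "roll": 0, "fingers": 1},
    {"x": 0, "y": 0, "z": 0, "roll": 0, "fingers": 1},
  ],
)

```text
clock: 3.7
eef_pos: [0.4665, 0.1498, 0.0258]
tool_rot: [0.097, 0.706, -0.099, 0.695]
ft_force: [0.2, 0.2, 0.3]
grip_width: 0.0854
```

```bash
python3 -c "
from h import *
import numpy as np
snap('wrist','w2');snap('side','s2')
go([.466,.1494,.024],-.271+np.pi/2)"
```

```text
t 3.8 p [0.4675 0.1501 0.0268] yawY 1.294 F [ 1.1  0.2 -0. ] w 0.0855 j [ 0.31  0.42 -0.32  0.84  0.    0.58] xdir [-0.013  0.    -1.   ]
tool shift [ 0.0028 -0.0011 -0.0012]
roll -0.0059
```

View pics/w2.png

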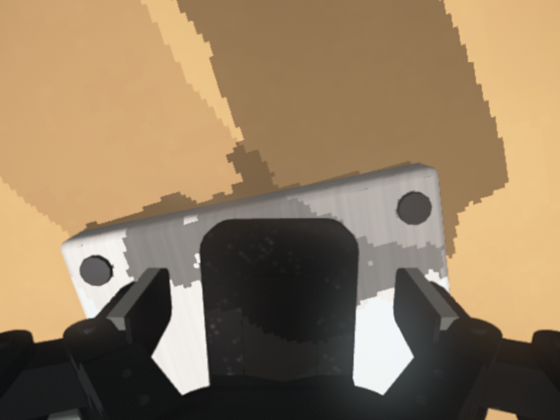

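>>> arm_command(
  motion=[
    {"x": 0.003, "y": -0.001, "z": -0.001, "roll": 0, "fingers": 1},
    {"x": 0.003, "y": 0, "z": 0, "roll": 0, "fingers": 1},
    {"x": 0.003, "y": 0, "z": 0, "roll": 0, "fingers": 1},
    {"x": 0.0, "y": 0, "z": 0, "roll": 0, "fingers": 0.8},
    {"x": 0.0, "y": 0, "z": 0, "roll": 0, "fingers": 0.8},
  ],
)

```text
clock: 4.22
eef_pos: [0.4691, 0.1504, 0.0211]
tool_rot: [0.099, 0.702, -0.097, 0.698]
ft_force: [0.6, 0.1, -0.2]
grip_width: 0.068
```

```bash
python3 -c "
from h import *
import numpy as np
snap('side','s3')
go([.466,.1494,.024],-.271+np.pi/2)
a=cv2.imread('pics/s3.png')[200:340,215:375]; cv2.imwrite('pics/s3z.png',cv2.resize(a,None,fx=4,fy=4))
"
```

```text
t 4.27 p [0.4691 0.1504 0.021 ] yawY 1.293 F [-1.1 -0.6  0.8] w 0.0688 j [ 0.31  0.43 -0.33  0.82  0.    0.59] xdir [-0.005  0.003 -1.   ]
tool shift [-0.0029 -0.0018 -0.0027]
roll -0.0071
```

View pics/s3z.png

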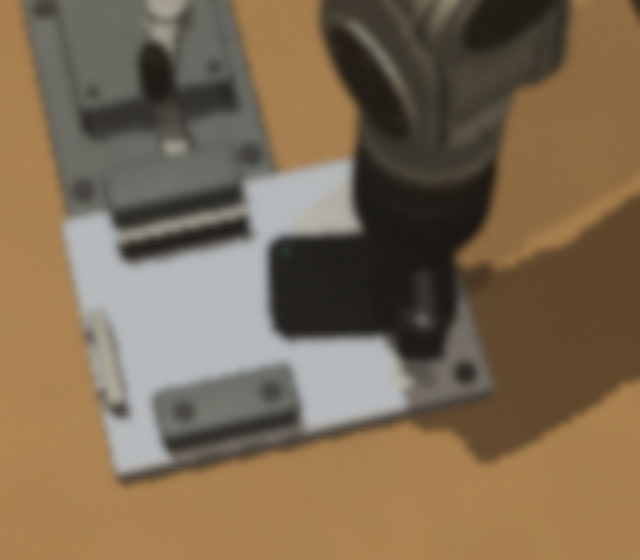

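>>> arm_command(
  motion=[
    {"x": 0.002, "y": -0.001, "z": 0, "roll": 0, "fingers": 0.8},
    {"x": 0, "y": 0, "z": 0, "roll": 0, "fingers": 0.65},
    {"x": 0.0, "y": 0, "z": 0, "roll": 0, "fingers": 0.65},
    {"x": 0.0, "y": 0, "z": 0, "roll": 0, "fingers": 0.65},
  ],
)

```text
clock: 4.6
eef_pos: [0.4689, 0.1492, 0.0196]
tool_rot: [0.099, 0.702, -0.097, 0.698]
ft_force: [0.4, 0.4, 0.0]
grip_width: 0.0606
```

```bash
python3 -c "
from h import *
import numpy as np
go([.466,.1494,.024],-.271+np.pi/2)
# dock target: grip point at dock -30mm => final when dock center at x=-.022
o=get_obs()
print('grip pt vise',w2v(TH,T,o['eef_pos']))
"
```

```text
t 4.6 p [0.4689 0.1492 0.0196] yawY 1.292 F [0.4 0.4 0. ] w 0.0606 j [ 0.31  0.43 -0.33  0.81  0.    0.58] xdir [-0.005  0.003 -1.   ]
tool shift [-0.0044 -0.0006 -0.0029]
roll -0.0073
grip pt vise [-0.12162865 -0.00652208]
```

>>> arm_command(
  motion=[
    {"x": 0, "y": 0.0, "z": 0, "roll": -0.07, "fingers": 0.65},
    {"x": 0, "y": 0, "z": 0, "roll": -0.07, "fingers": 0.65},
    {"x": 0, "y": 0, "z": 0, "roll": -0.06, "fingers": 0.65},
    {"x": 0, "y": 0, "z": 0, "roll": 0, "fingers": 0.65},
  ],
)

```text
clock: 4.93
eef_pos: [0.4689, 0.1486, 0.0195]
tool_rot: [0.025, 0.708, -0.024, 0.705]
ft_force: [0.6, -0.4, 1.0]
grip_width: 0.0604
```

```bash
python3 -c "
from h import *
import numpy as np
p=v2w(TH,T,(-.058,-.003))
go([*p,.02],TH+np.pi/2)
"
```

```text
t 4.93 p [0.4689 0.1486 0.0195] yawY 1.501 F [ 0.6 -0.4  1. ] w 0.0604 j [ 0.31  0.43 -0.33  0.81  0.    0.38] xdir [-0.005  0.001 -1.   ]
tool shift [-0.0008  0.0041  0.0636]
roll 0.0018
```

>>> arm_command(
  motion=[
    {"x": 0, "y": 0.0005, "z": 0.007, "roll": 0, "fingers": 0.65},
    {"x": 0, "y": 0.0005, "z": 0.009, "roll": 0, "fingers": 0.65},
    {"x": 0, "y": 0.0005, "z": 0.009, "roll": 0, "fingers": 0.65},
    {"x": 0, "y": 0.0005, "z": 0.009, "roll": 0, "fingers": 0.65},
    {"x": 0, "y": 0.0005, "z": 0.009, "roll": 0, "fingers": 0.65},
    {"x": 0, "y": 0.0005, "z": 0.009, "roll": 0, "fingers": 0.65},
    {"x": 0, "y": 0, "z": 0.006, "roll": 0, "fingers": 0.65},
    {"x": 0, "y": 0, "z": 0, "roll": 0, "fingers": 0.65},
  ],
)

```text
clock: 5.6
eef_pos: [0.5261, 0.1475, 0.0195]
tool_rot: [0.028, 0.712, -0.026, 0.701]
ft_force: [-1.4, 0.7, 1.9]
grip_width: 0.0607
```

```bash
python3 -c "
from h import *
import numpy as np
p=v2w(TH,T,(-.058,-.003))
go([*p,.02],TH+np.pi/2)
snap('top','t4')
snap('side','s4')
a=cv2.imread('pics/s4.png')[200:340,215:375]; cv2.imwrite('pics/s4z.png',cv2.resize(a,None,fx=4,fy=4))
a=cv2.imread('pics/t4.png')[160:255,205:335]; cv2.imwrite('pics/t4z.png',cv2.resize(a,None,fx=6,fy=6,interpolation=cv2.INTER_CUBIC))
"
```

```text
t 5.6 p [0.5261 0.1475 0.0195] yawY 1.494 F [-1.4  0.7  1.9] w 0.0607 j [ 0.27  0.52 -0.17  0.89  0.01  0.35] xdir [-0.015  0.003 -1.   ]
tool shift [-0.0005  0.0011  0.0065]
roll -0.0049
```

View pics/s4z.png

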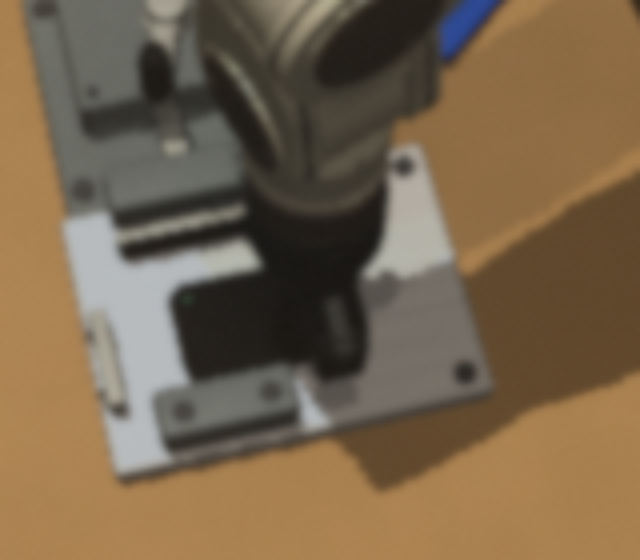

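View pics/t4z.png

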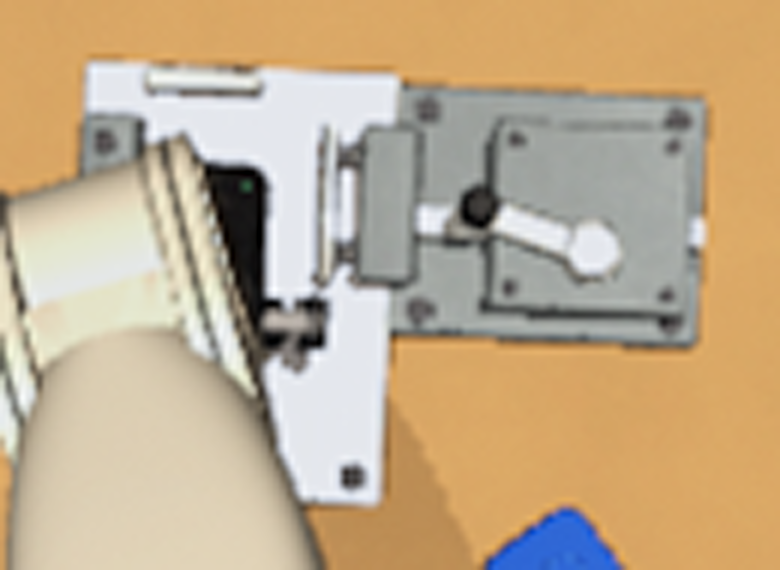

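```bash
python3 -c "
from h import *
c=load('t4')
z=lambda u,v:(205+(u+.5)/6-.5,160+(v+.5)/6-.5)
for q in [(266,190),(264,260),(235,165)]: print(w2v(TH,T,pl(c,*z(*q),.036)[:2]))
print(w2v(TH,T,pl(c,*z(147,180),.052)[:2]), w2v(TH,T,get_obs()['eef_pos']))
"
```

```text
[ 0.0059381  -0.03414961]
[-0.03000305 -0.0347987 ]
[ 0.01807555 -0.01764108]
[0.00730657 0.02540741] [-0.06479916 -0.00416604]
```

>>> arm_command(
  motion=[
    {"x": 0, "y": 0, "z": 0, "roll": 0, "fingers": 0.85},
    {"x": 0, "y": 0, "z": 0, "roll": 0, "fingers": 0.85},
    {"x": 0, "y": 0, "z": 0, "roll": 0, "fingers": 0.85},
    {"x": -0.02, "y": 0, "z": 0, "roll": 0, "fingers": 0.85},
    {"x": -0.025, "y": 0, "z": 0, "roll": 0, "fingers": 0.85},
    {"x": -0.015, "y": 0, "z": -0.005, "roll": 0, "fingers": 0.85},
    {"x": 0, "y": 0, "z": -0.02, "roll": 0, "fingers": 0.35},
    {"x": 0, "y": 0, "z": -0.02, "roll": 0, "fingers": 0.35},
    {"x": 0, "y": 0, "z": -0.01, "roll": 0, "fingers": 0.35},
  ],
)

```text
clock: 6.45
eef_pos: [0.4691, 0.1509, 0.0802]
tool_rot: [0.028, 0.713, -0.028, 0.7]
ft_force: [-1.0, 0.2, -0.3]
grip_width: 0.0368
```

```bash
python3 -c "
from h import *
import numpy as np
p=v2w(TH,T,(-.113,-.003))
go([*p,.024],TH+np.pi/2)
snap('wrist','w5')
"
```

```text
t 6.45 p [0.4691 0.1509 0.0802] yawY 1.492 F [-1.   0.2 -0.3] w 0.0368 j [ 0.31  0.36 -0.25  0.98  0.01  0.39] xdir [-0.018  0.001 -1.   ]
tool shift [0.056  0.0019 0.0095]
roll -0.0068
```

View pics/w5.png

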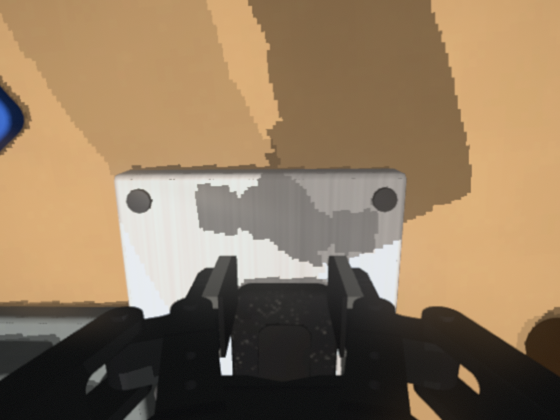

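```bash
python3 -c "
from h import *
c=load('w5')
for q in [(286,283),(240,290),(335,290),(131,173),(402,173)]: print(w2v(TH,T,pl(c,*q,.036 if q[1]>200 else .02)[:2]))
print(w2v(TH,T,get_obs()['eef_pos']))
"
```

```text
[-0.09724439 -0.00226267]
[-0.09319403 -0.02767081]
[-0.09281931  0.02477799]
[-0.15625735 -0.08771806]
[-0.15519053  0.06230701]
[-0.12333519 -0.00505802]
```

>>> arm_command(
  motion=[
    {"x": 0.02, "y": 0.001, "z": 0, "roll": 0, "fingers": 0.35},
    {"x": 0.02, "y": 0.001, "z": 0, "roll": 0, "fingers": 0.35},
    {"x": 0.018, "y": 0, "z": 0, "roll": -0.006, "fingers": 0.35},
    {"x": 0, "y": 0, "z": 0.003, "roll": 0, "fingers": 0.35},
    {"x": 0, "y": 0, "z": 0.007, "roll": 0, "fingers": 0.35},
    {"x": 0, "y": 0, "z": 0.007, "roll": 0, "fingers": 0.35},
    {"x": 0, "y": 0, "z": 0.007, "roll": 0, "fingers": 0.35},
  ],
)

```text
clock: 7.08
eef_pos: [0.4917, 0.1517, 0.0222]
tool_rot: [0.025, 0.713, -0.025, 0.7]
ft_force: [-0.8, 0.1, 0.7]
grip_width: 0.0302
```

```bash
python3 -c "
from h import *
import numpy as np
p=v2w(TH,T,(-.066,-.003))
go([*p,.024],TH+np.pi/2)
print(w2v(TH,T,get_obs()['eef_pos']))
"
```

```text
t 7.08 p [0.4917 0.1517 0.0222] yawY 1.501 F [-0.8  0.1  0.7] w 0.0302 j [ 0.3   0.47 -0.26  0.86  0.01  0.37] xdir [-0.018  0.001 -1.   ]
tool shift [-0.0024 -0.0006  0.033 ]
roll 0.0021
[-0.09903246 -0.00245638]
```

>>> arm_command(
  motion=[
    {"x": 0, "y": 0, "z": 0.007, "roll": 0, "fingers": 0.35},
    {"x": 0, "y": 0, "z": 0.007, "roll": 0, "fingers": 0.35},
    {"x": 0, "y": 0, "z": 0.007, "roll": 0, "fingers": 0.35},
    {"x": 0, "y": 0, "z": 0.005, "roll": 0, "fingers": 0.35},
    {"x": 0, "y": 0, "z": 0.002, "roll": 0, "fingers": 0.35},
  ],
)

```text
clock: 7.5
eef_pos: [0.5245, 0.1499, 0.024]
tool_rot: [0.026, 0.713, -0.024, 0.7]
ft_force: [-10.5, 2.4, 7.5]
grip_width: 0.0302
```

```bash
python3 -c "
from h import *
import numpy as np
p=v2w(TH,T,(-.066,-.003))
go([*p,.024],TH+np.pi/2)
print(w2v(TH,T,get_obs()['eef_pos']))
snap('side','s6')
a=cv2.imread('pics/s6.png')[200:340,215:375]; cv2.imwrite('pics/s6z.png',cv2.resize(a,None,fx=4,fy=4))
"
```

```text
t 7.5 p [0.5245 0.1499 0.024 ] yawY 1.499 F [-10.5   2.4   7.5] w 0.0302 j [ 0.27  0.52 -0.17  0.9   0.01  0.34] xdir [-0.018  0.004 -1.   ]
tool shift [-0.     -0.0011  0.0002]
roll 0.0007
[-0.06622819 -0.00187188]
```

View pics/s6z.png

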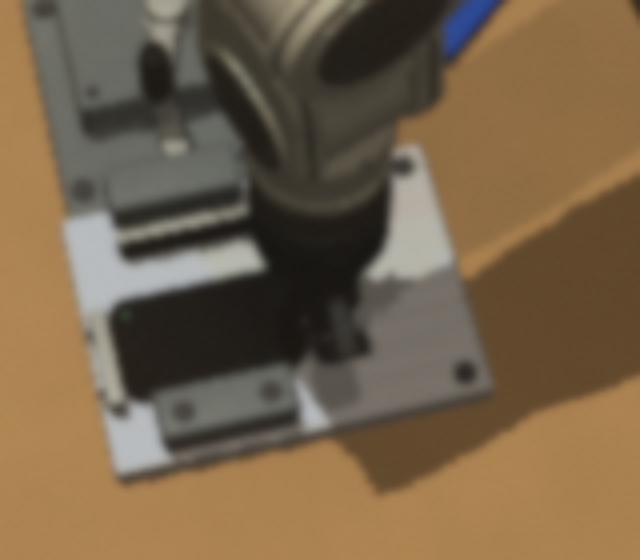

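>>> arm_command(
  motion=[
    {"x": 0, "y": 0, "z": -0.012, "roll": 0, "fingers": 0.35},
    {"x": 0, "y": 0, "z": -0.012, "roll": 0, "fingers": 0.35},
    {"x": -0.03, "y": 0, "z": 0, "roll": 0, "fingers": 0.35},
    {"x": -0.04, "y": 0, "z": 0, "roll": 0, "fingers": 0.35},
    {"x": -0.04, "y": 0, "z": 0, "roll": 0, "fingers": 0.5},
    {"x": -0.04, "y": 0, "z": 0, "roll": 0, "fingers": 0.5},
    {"x": -0.03, "y": 0, "z": 0, "roll": 0, "fingers": 0.5},
    {"x": 0, "y": -0.03, "z": 0.02, "roll": 0, "fingers": 0.5},
    {"x": 0, "y": -0.03, "z": 0.02, "roll": 0, "fingers": 0.5},
    {"x": 0, "y": -0.03, "z": 0.02, "roll": 0, "fingers": 0.5},
    {"x": 0, "y": -0.03, "z": 0.0, "roll": 0, "fingers": 0.5},
  ],
)

```text
clock: 8.47
eef_pos: [0.5609, 0.0287, 0.2164]
tool_rot: [0.022, 0.709, -0.019, 0.705]
ft_force: [0.2, -0.8, -0.2]
grip_width: 0.0427
```

```bash
python3 -c "
from h import *
import numpy as np
go([.5786,.0042,.2],2.78)
c=snap('top','t7')
a=cv2.imread('pics/t7.png')[160:255,205:335]; cv2.imwrite('pics/t7z.png',cv2.resize(a,None,fx=6,fy=6,interpolation=cv2.INTER_CUBIC))
"
```

```text
t 8.47 p [0.5609 0.0287 0.2164] yawY 1.513 F [ 0.2 -0.8 -0.2] w 0.0427 j [0.05 0.37 0.15 1.35 0.   0.11] xdir [-0.006  0.004 -1.   ]
tool shift [ 0.0162 -0.0235  0.0192]
roll -1.2667
```

View pics/t7z.png

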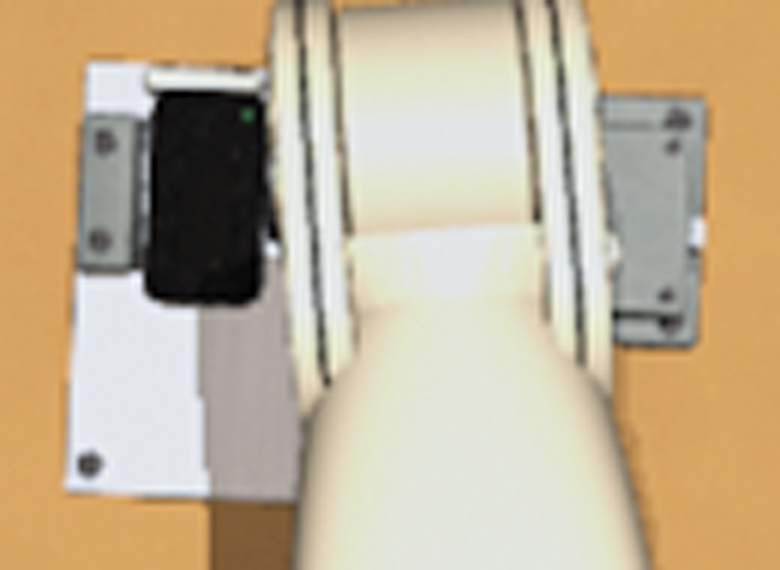

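>>> arm_command(
  motion=[
    {"x": 0, "y": -0.012, "z": 0.01, "roll": 0, "fingers": 0.5},
    {"x": 0, "y": -0.012, "z": 0.01, "roll": 0, "fingers": 0.5},
    {"x": 0, "y": 0, "z": 0, "roll": -0.12, "fingers": 0.5},
    {"x": 0, "y": 0, "z": 0, "roll": -0.12, "fingers": 0.5},
    {"x": 0, "y": 0, "z": 0, "roll": -0.12, "fingers": 0.5},
    {"x": 0, "y": 0, "z": 0, "roll": -0.12, "fingers": 0.5},
    {"x": 0, "y": 0, "z": 0, "roll": -0.12, "fingers": 0.5},
    {"x": 0, "y": 0, "z": 0, "roll": -0.12, "fingers": 0.5},
    {"x": 0, "y": 0, "z": 0, "roll": -0.12, "fingers": 0.5},
    {"x": 0, "y": 0, "z": 0, "roll": -0.12, "fingers": 0.5},
    {"x": 0, "y": 0, "z": 0, "roll": -0.12, "fingers": 0.5},
    {"x": 0, "y": 0, "z": 0, "roll": -0.12, "fingers": 0.5},
    {"x": 0, "y": 0, "z": 0, "roll": -0.07, "fingers": 0.5},
  ],
)

```text
clock: 9.6
eef_pos: [0.5824, -0.0099, 0.2208]
tool_rot: [-0.415, 0.573, 0.413, 0.573]
ft_force: [0.1, -0.6, 1.0]
grip_width: 0.0425
```

```bash
python3 -c "
from h import *
import numpy as np
go([.5786,.0042,.08],2.78)
c=snap('wrist','w8')
"
```

```text
t 9.6 p [ 0.5824 -0.0099  0.2208] yawY 2.823 F [ 0.1 -0.6  1. ] w 0.0425 j [-0.02  0.41  0.22  1.38 -0.   -1.27] xdir [ 0.001 -0.003 -1.   ]
tool shift [0.1407 0.0083 0.0126]
roll 0.0432
```

View pics/w8.png

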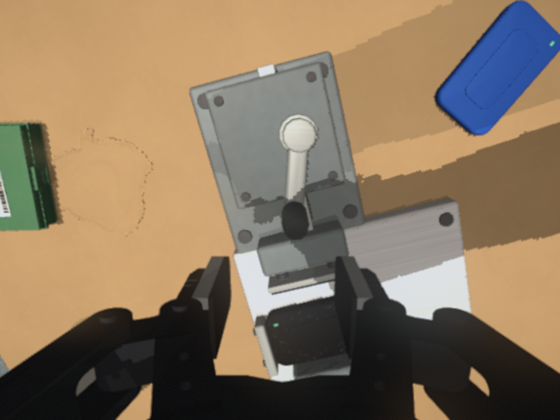

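```bash
python3 -c "
from h import *
c=load('w8')
print('hub',pl(c,298,134,.077), v2w(TH,T,(-.02,-.2)))
print(proj(c,[[.5786,.0042,.121],[.5786,.0042,.071]]), w2v(TH,T,(.5786,.0042)))
a=cv2.imread('pics/w8.png')[100:250,200:380]; cv2.imwrite('pics/w8z.png',cv2.resize(a,None,fx=4,fy=4))
"
```

```text
hub [ 0.55557647 -0.05122794  0.077     ] [ 0.55636426 -0.05104307]
[[292.93806752 227.4838915 ]
 [291.3459934  208.530584  ]] [-0.00179593 -0.14330047]
```

View pics/w8z.png

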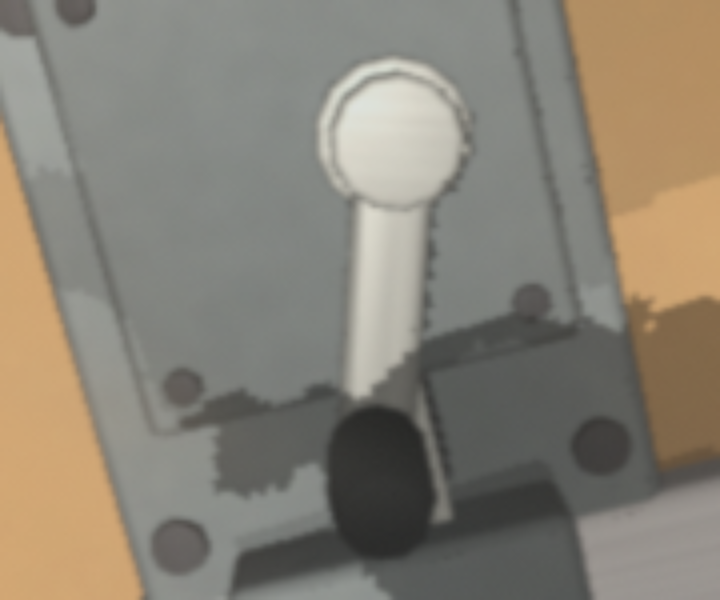

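```bash
python3 -c "
from h import *
c=load('w8')
p=pl(c,295.5,226.5,.121);print(p)
h=np.array([.5561,-.0512]);d=p[:2]-h;print(np.hypot(*d),np.arctan2(d[1],d[0]),'q',np.pi+TH-np.arctan2(d[1],d[0]))
q=np.pi+TH-np.arctan2(d[1],d[0])
go([*(h+.06*np.array([np.cos(np.pi+TH-q),np.sin(np.pi+TH-q)])),.08],np.pi/2+TH-q)
"
```

```text
[0.57672461 0.00407534 0.121     ]
0.058997775840164995 1.2136705672670534 q 1.8559220863227397
t 9.65 p [ 0.5824 -0.0099  0.2208] yawY 2.824 F [ 0.6 -0.  -0.2] w 0.0424 j [-0.02  0.41  0.22  1.38 -0.   -1.27] xdir [ 0.001 -0.003 -1.   ]
tool shift [0.1408 0.01   0.0128]
roll 0.0396
```

>>> arm_command(
  motion=[
    {"x": 0, "y": 0.006, "z": 0.008, "roll": 0.04, "fingers": 0.5},
    {"x": 0, "y": 0.004, "z": 0.005, "roll": 0, "fingers": 0.5},
    {"x": 0.02, "y": 0.001, "z": 0.001, "roll": 0, "fingers": 0.5},
  ],
)

```text
clock: 9.9
eef_pos: [0.5798, 0.0069, 0.2052]
tool_rot: [-0.404, 0.58, 0.398, 0.585]
ft_force: [0.2, 0.4, 1.0]
grip_width: 0.0424
```

```bash
cat >> h.py <<'E'
HUB=np.array([.5561,-.0512])
def post(q,z=.082,flip=0):
    a=np.pi+TH-q; go([*(HUB+.06*np.array([np.cos(a),np.sin(a)])),z],a-np.pi/2)
def qnow():
    d=get_obs()['eef_pos'][:2]-HUB; return np.hypot(*d),(np.pi+TH-np.arctan2(d[1],d[0]))%(2*np.pi)
E
python3 -c "
from h import *
post(1.856)"
```

```text
t 9.9 p [0.5798 0.0069 0.2052] yawY 2.778 F [0.2 0.4 1. ] w 0.0424 j [ 0.01  0.4   0.16  1.32 -0.   -1.19] xdir [ 0.011 -0.003 -1.   ]
tool shift [ 0.1232  0.0033 -0.0029]
roll -0.0067
```

>>> arm_command(
  motion=[
    {"x": 0.02, "y": 0.003, "z": -0.002, "roll": 0, "fingers": 0.5},
    {"x": 0.03, "y": 0, "z": 0, "roll": 0, "fingers": 0.5},
    {"x": 0.02, "y": 0, "z": 0, "roll": 0, "fingers": 0.5},
    {"x": 0, "y": 0, "z": 0, "roll": 0, "fingers": 0.5},
  ],
)

```text
clock: 10.23
eef_pos: [0.5768, 0.0074, 0.1323]
tool_rot: [-0.405, 0.579, 0.398, 0.585]
ft_force: [-0.7, -0.1, -0.5]
grip_width: 0.0424
```

```bash

python3 -c "
from h import *
snap('wrist','w9')
post(1.856)"
```

```text
t 10.28 p [0.5774 0.0074 0.134 ] yawY 2.777 F [-0.9 -0.1  0.4] w 0.0428 j [ 0.01  0.44  0.03  1.15 -0.   -1.19] xdir [ 0.014 -0.003 -1.   ]
tool shift [ 0.052   0.0002 -0.0025]
roll -0.007
```

View pics/w9.png

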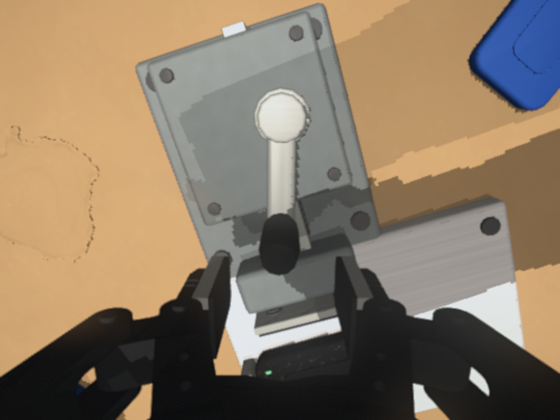

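>>> arm_command(
  motion=[
    {"x": 0.02, "y": 0, "z": -0.002, "roll": 0, "fingers": 0.5},
    {"x": 0.02, "y": 0, "z": 0, "roll": 0, "fingers": 0.5},
    {"x": 0.012, "y": 0, "z": 0, "roll": 0, "fingers": 0.5},
    {"x": 0, "y": 0, "z": 0, "roll": 0, "fingers": 0.5},
  ],
)

```text
clock: 10.62
eef_pos: [0.5827, 0.0058, 0.0877]
tool_rot: [-0.407, 0.576, 0.395, 0.589]
ft_force: [-0.8, -0.5, -0.1]
grip_width: 0.0429
```

```bash

python3 -c "
from h import *
post(1.856)"
```

```text
t 10.62 p [0.5827 0.0058 0.0877] yawY 2.777 F [-0.8 -0.5 -0.1] w 0.0429 j [ 0.01  0.48 -0.03  1.03 -0.   -1.19] xdir [ 0.026 -0.004 -1.   ]
tool shift [ 0.0056  0.0051 -0.0027]
roll -0.0077
```

>>> arm_command(
  motion=[
    {"x": 0.005, "y": 0.005, "z": -0.002, "roll": 0, "fingers": 0.5},
    {"x": 0, "y": 0, "z": 0, "roll": 0, "fingers": 0.5},
    {"x": 0, "y": 0, "z": 0, "roll": 0, "fingers": 0.15},
    {"x": 0, "y": 0, "z": 0, "roll": 0, "fingers": 0.15},
    {"x": 0, "y": 0, "z": 0, "roll": 0, "fingers": 0.15},
    {"x": 0, "y": 0, "z": 0, "roll": 0, "fingers": 0.15},
  ],
)

```text
clock: 11.12
eef_pos: [0.58, 0.0059, 0.0879]
tool_rot: [-0.408, 0.574, 0.393, 0.591]
ft_force: [2.0, 0.4, -5.0]
grip_width: 0.0181
```

```bash

python3 -c "
from h import *
post(1.856); print(qnow())"
```

```text
t 11.12 p [0.58   0.0059 0.0879] yawY 2.776 F [ 2.   0.4 -5. ] w 0.0181 j [ 0.01  0.47 -0.05  1.02 -0.   -1.19] xdir [ 0.032 -0.003 -0.999]
tool shift [ 0.0058  0.0025 -0.0019]
roll -0.0085
(np.float64(0.06189099287862441), np.float64(1.8943951949265885))
```

>>> arm_command(
  motion=[
    {"x": 0, "y": -0.0072, "z": -0.0004, "roll": 0.12, "fingers": 0.15},
    {"x": 0, "y": -0.0072, "z": -0.0004, "roll": 0.12, "fingers": 0.15},
    {"x": 0, "y": -0.0072, "z": -0.0004, "roll": 0.12, "fingers": 0.15},
    {"x": 0, "y": -0.0072, "z": -0.0004, "roll": 0.12, "fingers": 0.15},
    {"x": 0, "y": -0.0072, "z": -0.0004, "roll": 0.12, "fingers": 0.15},
    {"x": 0, "y": -0.0072, "z": -0.0004, "roll": 0.12, "fingers": 0.15},
  ],
)

```text
clock: 11.62
eef_pos: [0.6119, -0.0244, 0.0879]
tool_rot: [-0.167, 0.679, 0.156, 0.698]
ft_force: [-0.7, -0.9, -2.0]
grip_width: 0.018
```

```bash

python3 -c "
from h import *
r,q=qnow();print(r,q);post(q)"
```

```text
0.06193892749921952 2.621624212753148
t 11.62 p [ 0.6119 -0.0244  0.0879] yawY 2.031 F [-0.7 -0.9 -2. ] w 0.018 j [-0.04  0.53  0.05  1.06 -0.01 -0.5 ] xdir [ 0.03  -0.009 -1.   ]
tool shift [ 0.0058  0.0002 -0.0021]
roll 0.0123
```

>>> arm_command(
  motion=[
    {"x": 0, "y": -0.0072, "z": -0.0005, "roll": 0.12, "fingers": 0.15},
    {"x": 0, "y": -0.0072, "z": -0.0004, "roll": 0.12, "fingers": 0.15},
    {"x": 0, "y": -0.0072, "z": -0.0004, "roll": 0.12, "fingers": 0.15},
    {"x": 0, "y": -0.0072, "z": -0.0004, "roll": 0.12, "fingers": 0.15},
    {"x": 0, "y": -0.0072, "z": -0.0004, "roll": 0.12, "fingers": 0.15},
    {"x": 0, "y": -0.0072, "z": -0.0004, "roll": 0.12, "fingers": 0.15},
    {"x": 0, "y": -0.0072, "z": -0.0004, "roll": 0.12, "fingers": 0.15},
    {"x": 0, "y": -0.0072, "z": -0.0004, "roll": 0.12, "fingers": 0.15},
    {"x": 0, "y": -0.0072, "z": -0.0004, "roll": 0.12, "fingers": 0.15},
    {"x": 0, "y": -0.0072, "z": -0.0004, "roll": 0.12, "fingers": 0.15},
  ],
)

```text
clock: 12.45
eef_pos: [0.5995, -0.0953, 0.088]
tool_rot: [0.27, 0.643, -0.274, 0.662]
ft_force: [-0.9, 1.2, -1.9]
grip_width: 0.0179
```

```bash

python3 -c "
from h import *
r,q=qnow();print(r,q);post(q)"
```

```text
0.06185191655820394 3.863049421653232
t 12.45 p [ 0.5995 -0.0953  0.088 ] yawY 0.781 F [-0.9  1.2 -1.9] w 0.0179 j [-0.15  0.52  0.04  1.06 -0.01  0.64] xdir [ 0.022 -0.016 -1.   ]
tool shift [ 0.0059 -0.     -0.002 ]
roll 0.0039
```

>>> arm_command(
  motion=[
    {"x": 0, "y": -0.0072, "z": -0.0005, "roll": 0.12, "fingers": 0.15},
    {"x": 0, "y": -0.0072, "z": -0.0004, "roll": 0.12, "fingers": 0.15},
    {"x": 0, "y": -0.0072, "z": -0.0004, "roll": 0.12, "fingers": 0.15},
    {"x": 0, "y": -0.0072, "z": -0.0004, "roll": 0.12, "fingers": 0.15},
    {"x": 0, "y": -0.0072, "z": -0.0004, "roll": 0.12, "fingers": 0.15},
    {"x": 0, "y": -0.0072, "z": -0.0004, "roll": 0.12, "fingers": 0.15},
    {"x": 0, "y": -0.0072, "z": -0.0004, "roll": 0.12, "fingers": 0.15},
    {"x": 0, "y": -0.0072, "z": -0.0004, "roll": 0.12, "fingers": 0.15},
    {"x": 0, "y": -0.0072, "z": -0.0004, "roll": 0.12, "fingers": 0.15},
    {"x": 0, "y": -0.0072, "z": -0.0004, "roll": 0.12, "fingers": 0.15},
    {"x": 0, "y": -0.0072, "z": -0.0004, "roll": 0.12, "fingers": 0.15},
    {"x": 0, "y": -0.0072, "z": -0.0004, "roll": 0.12, "fingers": 0.15},
    {"x": 0, "y": -0.0072, "z": -0.0004, "roll": 0.12, "fingers": 0.15},
    {"x": 0, "y": -0.0072, "z": -0.0004, "roll": 0.12, "fingers": 0.15},
  ],
)

```text
clock: 13.62
eef_pos: [0.5049, -0.0858, 0.0881]
tool_rot: [0.679, 0.204, -0.671, 0.215]
ft_force: [2.1, -0.1, -3.4]
grip_width: 0.0176
```

```bash

python3 -c "
from h import *
r,q=qnow();print(r,q);post(q)"
```

```text
0.06176837065710391 5.616334053339033
t 13.62 p [ 0.5049 -0.0858  0.0881] yawY -0.97 F [ 2.1 -0.1 -3.4] w 0.0176 j [-0.16  0.36 -0.22  0.97 -0.01  2.38] xdir [ 0.015 -0.011 -1.   ]
tool shift [ 0.0061 -0.0001 -0.0017]
roll 0.0064
```

>>> arm_command(
  motion=[
    {"x": 0, "y": 0, "z": 0, "roll": 0, "fingers": 0.5},
    {"x": 0, "y": 0, "z": 0, "roll": 0, "fingers": 0.5},
    {"x": 0, "y": 0, "z": 0, "roll": 0, "fingers": 0.5},
    {"x": -0.02, "y": 0, "z": 0, "roll": 0, "fingers": 0.5},
    {"x": -0.03, "y": 0, "z": 0, "roll": 0, "fingers": 0.5},
    {"x": -0.02, "y": 0, "z": 0, "roll": 0, "fingers": 0.5},
    {"x": 0, "y": 0, "z": 0, "roll": -0.12, "fingers": 0.5},
    {"x": 0, "y": 0, "z": 0, "roll": -0.12, "fingers": 0.5},
    {"x": 0, "y": 0, "z": 0, "roll": -0.12, "fingers": 0.5},
    {"x": 0, "y": 0, "z": 0, "roll": -0.12, "fingers": 0.5},
    {"x": 0, "y": 0, "z": 0, "roll": -0.12, "fingers": 0.5},
    {"x": 0, "y": 0, "z": 0, "roll": -0.12, "fingers": 0.5},
    {"x": 0, "y": 0, "z": 0, "roll": -0.12, "fingers": 0.5},
    {"x": 0, "y": 0, "z": 0, "roll": -0.12, "fingers": 0.5},
    {"x": 0, "y": 0, "z": 0, "roll": -0.12, "fingers": 0.5},
    {"x": 0, "y": 0, "z": 0, "roll": -0.12, "fingers": 0.5},
    {"x": 0, "y": 0, "z": 0, "roll": -0.12, "fingers": 0.5},
    {"x": 0, "y": 0, "z": 0, "roll": -0.12, "fingers": 0.5},
    {"x": 0, "y": 0, "z": 0, "roll": -0.12, "fingers": 0.5},
    {"x": 0, "y": 0, "z": 0, "roll": -0.12, "fingers": 0.5},
  ],
)

```text
clock: 15.28
eef_pos: [0.5161, -0.0931, 0.1732]
tool_rot: [0.267, 0.638, -0.27, 0.67]
ft_force: [-0.0, -0.3, -0.3]
grip_width: 0.043
```

>>> arm_command(
  motion=[
    {"x": 0, "y": 0, "z": 0, "roll": -0.12, "fingers": 0.5},
    {"x": 0, "y": 0, "z": 0, "roll": -0.12, "fingers": 0.5},
    {"x": 0, "y": 0, "z": 0, "roll": -0.12, "fingers": 0.5},
    {"x": 0, "y": 0, "z": 0, "roll": -0.12, "fingers": 0.5},
    {"x": 0, "y": 0, "z": 0, "roll": -0.12, "fingers": 0.5},
    {"x": 0, "y": 0, "z": 0, "roll": -0.12, "fingers": 0.5},
    {"x": 0, "y": 0, "z": 0, "roll": -0.12, "fingers": 0.5},
    {"x": 0, "y": 0, "z": 0, "roll": -0.12, "fingers": 0.5},
    {"x": 0, "y": 0, "z": 0, "roll": -0.12, "fingers": 0.5},
    {"x": 0, "y": 0, "z": 0, "roll": -0.12, "fingers": 0.5},
    {"x": 0, "y": 0, "z": 0, "roll": -0.12, "fingers": 0.5},
  ],
)

```text
clock: 16.2
eef_pos: [0.5231, -0.0989, 0.1792]
tool_rot: [-0.223, 0.66, 0.193, 0.691]
ft_force: [0.4, -0.2, -0.1]
grip_width: 0.0426
```

```bash

python3 -c "
from h import *
post(5.6)
go([.505,-.0855,.088])
snap('wrist','w10');snap('top','t10')
a=cv2.imread('pics/t10.png')[160:255,205:335]; cv2.imwrite('pics/t10z.png',cv2.resize(a,None,fx=6,fy=6,interpolation=cv2.INTER_CUBIC))
"
```

```text
t 16.2 p [ 0.5231 -0.0989  0.1792] yawY 2.167 F [ 0.4 -0.2 -0.1] w 0.0426 j [-0.18  0.29 -0.07  1.15 -0.02 -0.77] xdir [ 0.054 -0.027 -0.998]
tool shift [ 0.0958  0.0252 -0.0087]
roll -0.0149
t 16.2 p [ 0.5231 -0.0989  0.1792] yawY 2.167 F [ 0.4 -0.2 -0.1] w 0.0426 j [-0.18  0.29 -0.07  1.15 -0.02 -0.77] xdir [ 0.054 -0.027 -0.998]
tool shift [ 0.0897  0.0261 -0.0101]
```

View pics/w10.png

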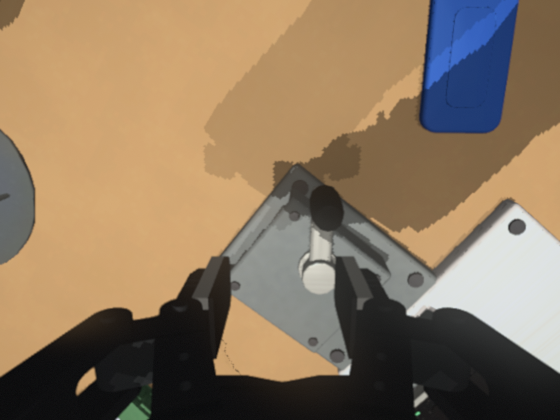

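View pics/t10z.png

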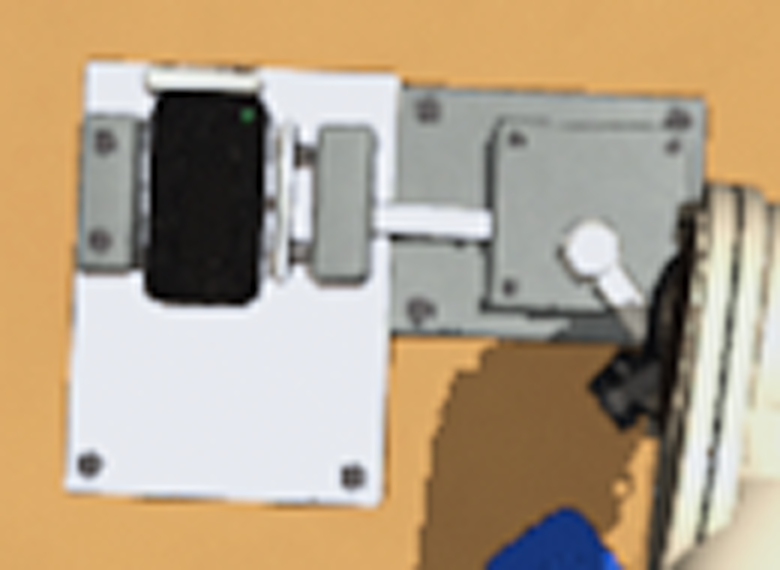

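>>> arm_command(
  motion=[
    {"x": 0, "y": 0.013, "z": -0.005, "roll": -0.015, "fingers": 0.5},
    {"x": 0, "y": 0.013, "z": -0.005, "roll": 0, "fingers": 0.5},
    {"x": 0, "y": 0.002, "z": 0, "roll": 0, "fingers": 0.5},
  ],
)

```text
clock: 16.55
eef_pos: [0.5003, -0.0825, 0.1781]
tool_rot: [-0.223, 0.659, 0.192, 0.692]
ft_force: [-1.0, 0.0, -0.0]
grip_width: 0.0425
```

```bash

python3 -c "
from h import *
go([.505,-.0855,.088],2.17)
"
```

```text
t 16.55 p [ 0.5003 -0.0825  0.1781] yawY 2.167 F [-1.  0. -0.] w 0.0425 j [-0.15  0.24 -0.14  1.13 -0.02 -0.75] xdir [ 0.056 -0.028 -0.998]
tool shift [ 0.0902 -0.0002 -0.0006]
roll -0.0028
```

>>> arm_command(
  motion=[
    {"x": 0.025, "y": 0, "z": 0, "roll": 0, "fingers": 0.5},
    {"x": 0.025, "y": 0, "z": 0, "roll": 0, "fingers": 0.5},
  ],
)

```text
clock: 16.72
eef_pos: [0.5084, -0.0847, 0.1337]
tool_rot: [-0.225, 0.655, 0.189, 0.696]
ft_force: [-0.4, 0.1, -1.9]
grip_width: 0.0427
```

```bash

python3 -c "
from h import *
go([.505,-.0855,.088],2.17)
"
```

```text
t 16.72 p [ 0.5084 -0.0847  0.1337] yawY 2.164 F [-0.4  0.1 -1.9] w 0.0427 j [-0.15  0.28 -0.21  1.01 -0.02 -0.75] xdir [ 0.071 -0.031 -0.997]
tool shift [ 0.0453  0.0042 -0.0052]
roll -0.0063
```

>>> arm_command(
  motion=[
    {"x": 0.012, "y": 0.004, "z": -0.004, "roll": -0.006, "fingers": 0.5},
    {"x": 0.012, "y": 0.001, "z": -0.001, "roll": 0, "fingers": 0.5},
    {"x": 0.012, "y": 0.001, "z": -0.001, "roll": 0, "fingers": 0.5},
    {"x": 0.007, "y": 0, "z": 0, "roll": 0, "fingers": 0.5},
    {"x": 0, "y": 0, "z": 0, "roll": 0, "fingers": 0.5},
  ],
)

```text
clock: 17.13
eef_pos: [0.504, -0.0858, 0.0852]
tool_rot: [-0.224, 0.656, 0.188, 0.696]
ft_force: [-0.9, -0.4, 0.1]
grip_width: 0.0429
```

```bash

python3 -c "
from h import *
go([.505,-.0855,.088],2.17)
"
```

```text
t 17.13 p [ 0.504  -0.0858  0.0852] yawY 2.162 F [-0.9 -0.4  0.1] w 0.0429 j [-0.16  0.32 -0.29  0.88 -0.02 -0.75] xdir [ 0.069 -0.032 -0.997]
tool shift [-0.0027 -0.0005  0.0011]
roll -0.0083
```

>>> arm_command(
  motion=[
    {"x": -0.003, "y": -0.0015, "z": 0.0015, "roll": 0, "fingers": 0.5},
    {"x": 0, "y": 0, "z": 0, "roll": 0, "fingers": 0.15},
    {"x": 0, "y": 0, "z": 0, "roll": 0, "fingers": 0.15},
    {"x": 0, "y": 0, "z": 0, "roll": 0, "fingers": 0.15},
    {"x": 0, "y": 0, "z": 0, "roll": 0, "fingers": 0.15},
  ],
)

```text
clock: 17.55
eef_pos: [0.5067, -0.0863, 0.0897]
tool_rot: [-0.223, 0.656, 0.188, 0.696]
ft_force: [2.0, -1.0, -5.1]
grip_width: 0.0182
```

```bash

python3 -c "
from h import *
r,q=qnow();print(r,q);post(q)"
```

```text
0.06054417730797359 5.593308122165958
t 17.55 p [ 0.5067 -0.0863  0.0897] yawY 2.16 F [ 2.  -1.  -5.1] w 0.0182 j [-0.16  0.32 -0.28  0.9  -0.02 -0.75] xdir [ 0.069 -0.031 -0.997]
tool shift [0.0077 0.0005 0.0002]
roll -0.0289
```

>>> arm_command(
  motion=[
    {"x": 0, "y": -0.0072, "z": -0.0004, "roll": 0.12, "fingers": 0.15},
    {"x": 0, "y": -0.0072, "z": -0.0004, "roll": 0.12, "fingers": 0.15},
    {"x": 0, "y": -0.0072, "z": -0.0004, "roll": 0.12, "fingers": 0.15},
    {"x": 0, "y": -0.0072, "z": -0.0004, "roll": 0.12, "fingers": 0.15},
    {"x": 0, "y": -0.0072, "z": -0.0004, "roll": 0.12, "fingers": 0.15},
    {"x": 0, "y": -0.0072, "z": -0.0004, "roll": 0.12, "fingers": 0.15},
    {"x": 0, "y": -0.0072, "z": -0.0004, "roll": 0.12, "fingers": 0.15},
    {"x": 0, "y": -0.0072, "z": -0.0004, "roll": 0.12, "fingers": 0.15},
    {"x": 0, "y": -0.0072, "z": -0.0004, "roll": 0.12, "fingers": 0.15},
    {"x": 0, "y": -0.0072, "z": -0.0004, "roll": 0.12, "fingers": 0.15},
  ],
)

```text
clock: 18.38
eef_pos: [0.5088, -0.0973, 0.0886]
tool_rot: [0.249, 0.658, -0.172, 0.689]
ft_force: [-2.3, 3.5, 0.3]
grip_width: 0.0127
```

```bash
cat >> h.py <<'E'
def qg():
    o=get_obs(); R=Ro.from_quat(o['tool_rot']).as_matrix(); d=(o['eef_pos']-.019*R[:,0])[:2]-HUB
    return np.hypot(*d),(np.pi+TH-np.arctan2(d[1],d[0]))%(2*np.pi)
E
python3 -c "
from h import *
r,q=qnow();print(r,q,qg());post(q)
snap('top','t11');snap('side','s11')
a=cv2.imread('pics/t11.png')[160:255,205:335]; cv2.imwrite('pics/t11z.png',cv2.resize(a,None,fx=6,fy=6,interpolation=cv2.INTER_CUBIC))
a=cv2.imread('pics/s11.png')[200:340,215:375]; cv2.imwrite('pics/s11z.png',cv2.resize(a,None,fx=4,fy=4))
"
```

```text
0.06602464519393884 5.438389000597728 (np.float64(0.06824364125794938), np.float64(5.434604837365619))
t 18.38 p [ 0.5088 -0.0973  0.0886] yawY 0.965 F [-2.3  3.5  0.3] w 0.0127 j [-0.25  0.35 -0.25  0.93  0.11  0.36] xdir [ 0.074  0.091 -0.993]
tool shift [0.0072 0.0051 0.0011]
roll -1.3785
```

View pics/t11z.png

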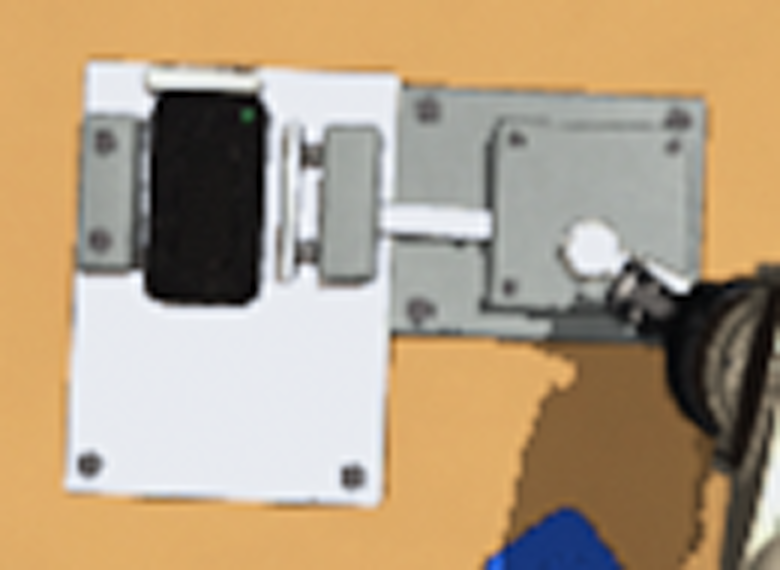

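View pics/s11z.png

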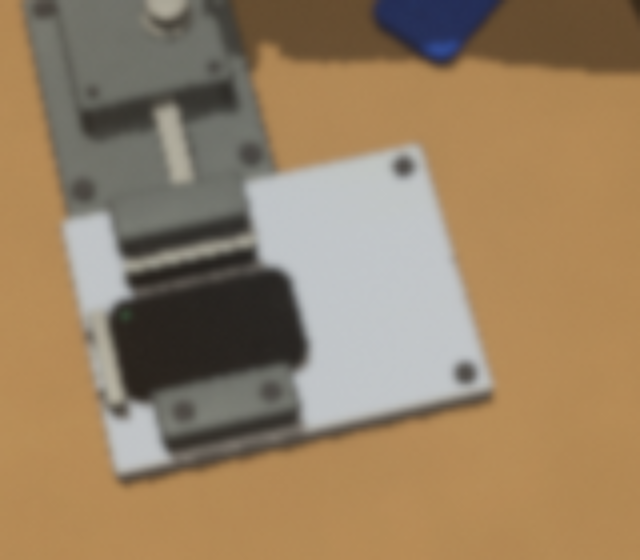

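>>> arm_command(
  motion=[
    {"x": 0, "y": 0, "z": 0, "roll": 0, "fingers": 0.5},
    {"x": 0, "y": 0, "z": 0, "roll": 0, "fingers": 0.5},
    {"x": 0, "y": 0, "z": 0, "roll": 0, "fingers": 0.5},
    {"x": -0.02, "y": 0, "z": 0, "roll": 0, "fingers": 0.5},
    {"x": -0.03, "y": 0, "z": 0, "roll": 0, "fingers": 0.5},
    {"x": -0.03, "y": 0, "z": 0, "roll": 0, "fingers": 0.5},
    {"x": -0.03, "y": 0, "z": 0, "roll": 0, "fingers": 0.5},
    {"x": 0, "y": 0, "z": 0, "roll": 0, "fingers": 0.5},
  ],
)

```text
clock: 19.15
eef_pos: [0.5002, -0.1131, 0.2025]
tool_rot: [0.241, 0.658, -0.173, 0.692]
ft_force: [2.3, -0.0, -0.2]
grip_width: 0.0425
```

```bash

python3 -c "
from h import *
post(5.3)
snap('wrist','w12');snap('top','t12');snap('side','s12')
a=cv2.imread('pics/t12.png')[160:255,205:335]; cv2.imwrite('pics/t12z.png',cv2.resize(a,None,fx=6,fy=6,interpolation=cv2.INTER_CUBIC))
"
```

```text
t 19.15 p [ 0.5002 -0.1131  0.2025] yawY 0.976 F [ 2.3 -0.  -0.2] w 0.0425 j [-0.28  0.24 -0.08  1.2   0.1   0.32] xdir [ 0.074  0.079 -0.994]
tool shift [0.1223 0.0097 0.0056]
roll -1.5056
```

View pics/w12.png

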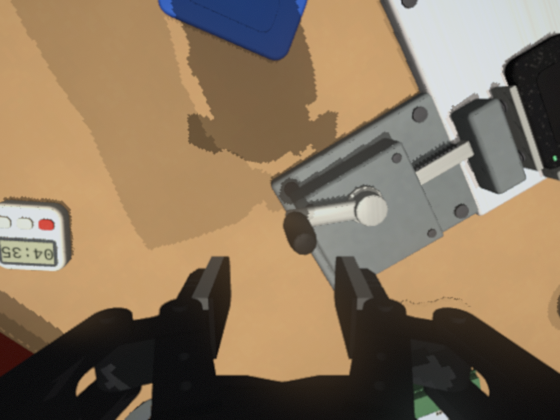

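View pics/t12z.png

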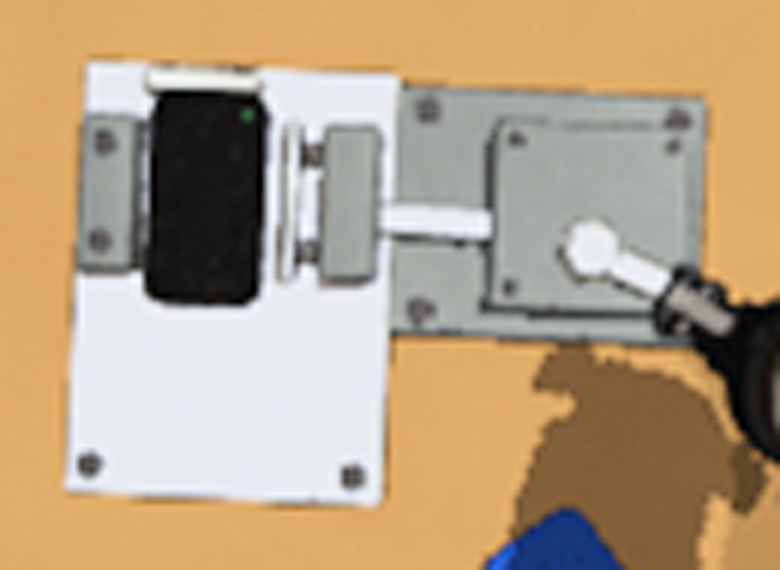

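```bash

python3 -c "
from h import *
c=load('w12')
print('hub',pl(c,371,209,.077))
for q in (5.0,5.1,5.2,5.3,5.4):
    a=np.pi+TH-q; x=[*(HUB+.06*np.array([np.cos(a),np.sin(a)]))]
    print(q,proj(c,[[*x,.121],[*x,.071],[*HUB,.077]]).round(0).tolist())
a=cv2.imread('pics/w12.png')[170:290,240:400]; cv2.imwrite('pics/w12z.png',cv2.resize(a,None,fx=4,fy=4))
"
```

```text
hub [ 0.55425354 -0.05003238  0.077     ]
5.0 [[305.0, 254.0], [295.0, 229.0], [371.0, 212.0]]
5.1 [[304.0, 246.0], [293.0, 222.0], [371.0, 212.0]]
5.2 [[303.0, 237.0], [293.0, 214.0], [371.0, 212.0]]
5.3 [[303.0, 228.0], [293.0, 207.0], [371.0, 212.0]]
5.4 [[305.0, 219.0], [294.0, 199.0], [371.0, 212.0]]
```

View pics/w12z.png

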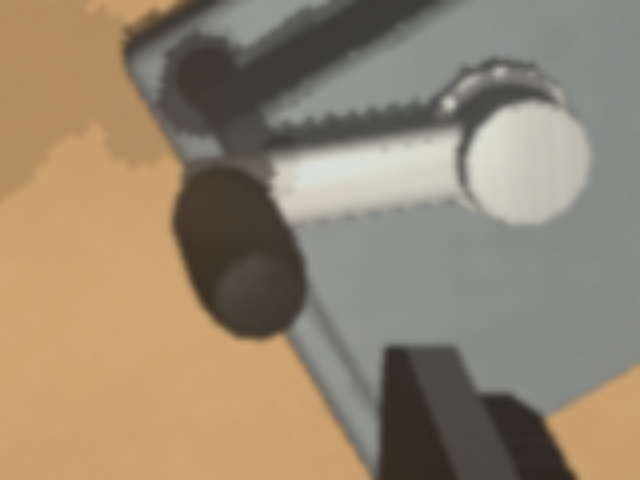

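>>> arm_command(
  motion=[
    {"x": 0, "y": 0, "z": 0, "roll": -0.12, "fingers": 0.55},
    {"x": 0, "y": 0, "z": 0, "roll": -0.12, "fingers": 0.55},
    {"x": 0, "y": 0, "z": 0, "roll": -0.12, "fingers": 0.55},
    {"x": 0, "y": 0, "z": 0, "roll": -0.12, "fingers": 0.55},
    {"x": 0, "y": 0, "z": 0, "roll": -0.12, "fingers": 0.55},
    {"x": 0, "y": 0, "z": 0, "roll": -0.12, "fingers": 0.55},
    {"x": 0, "y": 0, "z": 0, "roll": -0.12, "fingers": 0.55},
    {"x": 0, "y": 0, "z": 0, "roll": -0.12, "fingers": 0.55},
    {"x": 0, "y": 0, "z": 0, "roll": -0.12, "fingers": 0.55},
    {"x": 0, "y": 0, "z": 0, "roll": -0.12, "fingers": 0.55},
    {"x": 0, "y": 0, "z": 0, "roll": -0.12, "fingers": 0.55},
    {"x": 0, "y": 0, "z": 0, "roll": -0.12, "fingers": 0.55},
    {"x": 0, "y": 0, "z": 0, "roll": -0.12, "fingers": 0.55},
    {"x": 0, "y": 0, "z": 0, "roll": -0.09, "fingers": 0.55},
  ],
)

```text
clock: 20.47
eef_pos: [0.4828, -0.1093, 0.1695]
tool_rot: [-0.353, 0.575, 0.4, 0.62]
ft_force: [-0.3, 0.5, -0.8]
grip_width: 0.0468
```

```bash
cat >> h.py <<'E'
def postg(q,z=.088):
    "put the grasp point (19 mm behind TCP) on the post axis"
    o=get_obs();R=Ro.from_quat(o['tool_rot']).as_matrix();a=np.pi+TH-q
    p=HUB+.0605*np.array([np.cos(a),np.sin(a)])
    g=np.array([*p,z+.019])+.019*R[:,0]
    go(g,a-np.pi/2)
E
python3 -c "
from h import *
postg(5.14)
"
```

```text
t 20.47 p [ 0.4828 -0.1093  0.1695] yawY 2.697 F [-0.3  0.5 -0.8] w 0.0468 j [-0.28  0.27 -0.12  1.18  0.09 -1.4 ] xdir [ 0.02   0.09  -0.996]
tool shift [ 0.0826 -0.0392  0.018 ]
roll 0.0545
```

>>> arm_command(
  motion=[
    {"x": 0, "y": -0.02, "z": 0.009, "roll": 0.054, "fingers": 0.55},
    {"x": 0, "y": -0.018, "z": 0.008, "roll": 0, "fingers": 0.55},
    {"x": 0, "y": 0, "z": 0, "roll": 0, "fingers": 0.55},
  ],
)

```text
clock: 20.72
eef_pos: [0.5209, -0.1107, 0.1639]
tool_rot: [-0.334, 0.588, 0.387, 0.626]
ft_force: [0.6, 0.1, -0.2]
grip_width: 0.047
```

```bash

python3 -c "
from h import *
postg(5.14)
"
```

```text
t 20.72 p [ 0.5209 -0.1107  0.1639] yawY 2.645 F [ 0.6  0.1 -0.2] w 0.047 j [-0.26  0.35 -0.02  1.21  0.09 -1.33] xdir [ 0.008  0.092 -0.996]
tool shift [ 0.0763 -0.0044  0.0038]
roll 0.0026
```

>>> arm_command(
  motion=[
    {"x": 0.015, "y": -0.004, "z": 0.004, "roll": 0, "fingers": 0.55},
    {"x": 0.01, "y": 0, "z": 0, "roll": 0, "fingers": 0.55},
  ],
)

```text
clock: 20.88
eef_pos: [0.5264, -0.107, 0.1372]
tool_rot: [-0.334, 0.589, 0.388, 0.626]
ft_force: [0.2, 0.4, -0.3]
grip_width: 0.047
```

```bash

python3 -c "
from h import *
postg(5.14)
snap('wrist','w13')
"
```

```text
t 20.88 p [ 0.5264 -0.107   0.1372] yawY 2.645 F [ 0.2  0.4 -0.3] w 0.047 j [-0.25  0.38 -0.05  1.15  0.09 -1.32] xdir [ 0.007  0.091 -0.996]
tool shift [ 0.0493 -0.0005  0.0002]
roll 0.0031
```

View pics/w13.png

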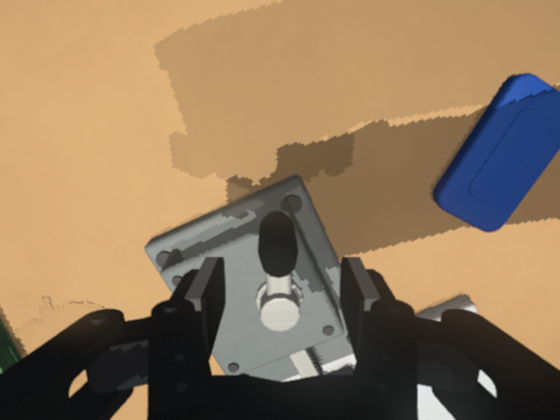

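>>> arm_command(
  motion=[
    {"x": 0.014, "y": 0, "z": 0, "roll": 0, "fingers": 0.55},
    {"x": 0.014, "y": 0, "z": 0, "roll": 0, "fingers": 0.55},
  ],
)

```text
clock: 21.1
eef_pos: [0.5231, -0.1042, 0.1067]
tool_rot: [-0.333, 0.59, 0.389, 0.624]
ft_force: [-0.3, -0.4, -1.5]
grip_width: 0.047
```

```bash

python3 -c "
from h import *
postg(5.14)
"
```

```text
t 21.1 p [ 0.5231 -0.1042  0.1067] yawY 2.645 F [-0.3 -0.4 -1.5] w 0.047 j [-0.25  0.41 -0.1   1.08  0.09 -1.32] xdir [ 0.001  0.092 -0.996]
tool shift [ 0.0187 -0.0036  0.0018]
roll 0.0032
```

>>> arm_command(
  motion=[
    {"x": 0.01, "y": -0.0035, "z": 0.0018, "roll": 0, "fingers": 0.55},
    {"x": 0.006, "y": 0, "z": 0, "roll": 0, "fingers": 0.55},
    {"x": 0, "y": 0, "z": 0, "roll": 0, "fingers": 0.15},
    {"x": 0, "y": 0, "z": 0, "roll": 0, "fingers": 0.15},
    {"x": 0, "y": 0, "z": 0, "roll": 0, "fingers": 0.15},
    {"x": 0, "y": 0, "z": 0, "roll": 0, "fingers": 0.15},
  ],
)

```text
clock: 21.6
eef_pos: [0.5232, -0.1031, 0.0866]
tool_rot: [-0.332, 0.593, 0.389, 0.622]
ft_force: [0.0, 1.6, -6.6]
grip_width: 0.0182
```

```bash

python3 -c "
from h import *
postg(5.14); print(qg())
"
```

```text
t 21.6 p [ 0.5232 -0.1031  0.0866] yawY 2.645 F [ 0.   1.6 -6.6] w 0.0182 j [-0.24  0.43 -0.12  1.05  0.09 -1.32] xdir [-0.005  0.091 -0.996]
tool shift [-0.0014 -0.003   0.0025]
roll 0.0027
(np.float64(0.06291751256996743), np.float64(5.189330775939928))
```

>>> arm_command(
  motion=[
    {"x": 0, "y": 0.0072, "z": 0.0004, "roll": 0.12, "fingers": 0.15},
    {"x": 0, "y": 0.0072, "z": 0.0004, "roll": 0.12, "fingers": 0.15},
    {"x": 0, "y": 0.0072, "z": 0.0004, "roll": 0.12, "fingers": 0.15},
    {"x": 0, "y": 0.0072, "z": 0.0004, "roll": 0.12, "fingers": 0.15},
  ],
)

```text
clock: 21.93
eef_pos: [0.5022, -0.082, 0.0868]
tool_rot: [-0.169, 0.669, 0.234, 0.685]
ft_force: [1.4, 5.2, -10.8]
grip_width: 0.0182
```

```bash

python3 -c "
from h import *
r,q=qg(); print(r,q); postg(q) 
"
```

```text
0.06288160139255362 5.666693176646717
t 21.93 p [ 0.5022 -0.082   0.0868] yawY 2.151 F [  1.4   5.2 -10.8] w 0.0182 j [-0.22  0.39 -0.19  1.02  0.09 -0.8 ] xdir [-0.004  0.094 -0.996]
tool shift [-0.0012  0.      0.0024]
roll 0.0358
```

>>> arm_command(
  motion=[
    {"x": 0.0005, "y": 0.0072, "z": 0.0006, "roll": 0.12, "fingers": 0.15},
    {"x": 0.0005, "y": 0.0072, "z": 0.0005, "roll": 0.12, "fingers": 0.15},
    {"x": 0, "y": 0.0072, "z": 0.0004, "roll": 0.12, "fingers": 0.15},
    {"x": 0, "y": 0.0072, "z": 0.0004, "roll": 0.12, "fingers": 0.15},
    {"x": 0, "y": 0.0072, "z": 0.0004, "roll": 0.12, "fingers": 0.15},
    {"x": 0, "y": 0.0072, "z": 0.0004, "roll": 0.12, "fingers": 0.15},
    {"x": 0, "y": 0.0072, "z": 0.0004, "roll": 0.12, "fingers": 0.15},
  ],
)

```text
clock: 22.52
eef_pos: [0.4966, -0.0294, 0.0871]
tool_rot: [0.131, 0.703, -0.07, 0.695]
ft_force: [2.5, -1.5, -8.9]
grip_width: 0.0182
```

```bash

python3 -c "
from h import *
r,q=qg(); print(r,q); postg(q) 
"
```

```text
0.06282044824758548 0.2540819269632819
t 22.52 p [ 0.4966 -0.0294  0.0871] yawY 1.285 F [ 2.5 -1.5 -8.9] w 0.0182 j [-0.11  0.36 -0.24  0.99  0.09  0.17] xdir [ 0.001  0.087 -0.996]
tool shift [-0.001  -0.      0.0023]
roll 0.0398
```

>>> arm_command(
  motion=[
    {"x": 0.0005, "y": 0.0072, "z": 0.0006, "roll": 0.12, "fingers": 0.15},
    {"x": 0.0005, "y": 0.0072, "z": 0.0005, "roll": 0.12, "fingers": 0.15},
    {"x": 0, "y": 0.0072, "z": 0.0004, "roll": 0.12, "fingers": 0.15},
    {"x": 0, "y": 0.0072, "z": 0.0004, "roll": 0.12, "fingers": 0.15},
    {"x": 0, "y": 0.0072, "z": 0.0004, "roll": 0.12, "fingers": 0.15},
    {"x": 0, "y": 0.0072, "z": 0.0004, "roll": 0.12, "fingers": 0.15},
    {"x": 0, "y": 0.0072, "z": 0.0004, "roll": 0.12, "fingers": 0.15},
    {"x": 0, "y": 0.0, "z": 0.0, "roll": 0.0, "fingers": 0.15},
  ],
)

```text
clock: 23.18
eef_pos: [0.5271, 0.0064, 0.0873]
tool_rot: [0.407, 0.607, -0.368, 0.576]
ft_force: [2.4, -1.0, -2.9]
grip_width: 0.0181
```

```bash

python3 -c "
from h import *
r,q=qg(); print(r,q); postg(q) 
snap('side','s14')
a=cv2.imread('pics/s14.png')[200:340,215:375]; cv2.imwrite('pics/s14z.png',cv2.resize(a,None,fx=4,fy=4))
"
```

```text
0.06327148763708682 1.0242188970168984
t 23.18 p [0.5271 0.0064 0.0873] yawY 0.41 F [ 2.4 -1.  -2.9] w 0.0181 j [-0.03  0.41 -0.16  1.02  0.07  1.13] xdir [-0.007  0.07  -0.998]
tool shift [-0.001   0.0002  0.0027]
roll -0.0646
```

View pics/s14z.png

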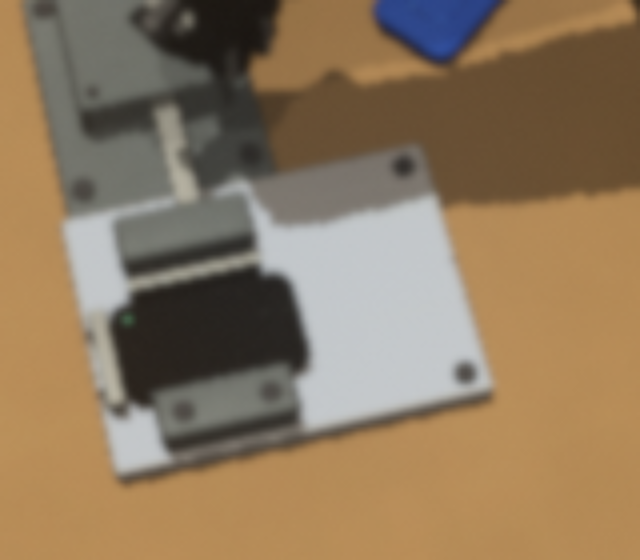

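>>> arm_command(
  motion=[
    {"x": 0, "y": 0.0072, "z": 0.0006, "roll": 0.11, "fingers": 0.15},
    {"x": 0, "y": 0.0072, "z": 0.0005, "roll": 0.11, "fingers": 0.15},
    {"x": 0, "y": 0.0072, "z": 0.0004, "roll": 0.11, "fingers": 0.15},
    {"x": 0, "y": 0.0072, "z": 0.0004, "roll": 0.11, "fingers": 0.15},
    {"x": 0, "y": 0.0, "z": 0.0, "roll": 0.0, "fingers": 0.15},
  ],
)

```text
clock: 23.65
eef_pos: [0.5516, 0.0132, 0.0873]
tool_rot: [0.521, 0.515, -0.49, 0.471]
ft_force: [1.6, 0.5, -5.2]
grip_width: 0.0179
```

```bash

python3 -c "
from h import *
r,q=qg(); print(r,q+2*np.pi); postg(q) 
"
```

```text
0.063137932632122 7.714689315976502
t 23.65 p [0.5516 0.0132 0.0873] yawY -0.025 F [ 1.6  0.5 -5.2] w 0.0179 j [-0.02  0.45 -0.08  1.05  0.07  1.58] xdir [-0.012  0.075 -0.997]
tool shift [-0.0009  0.0002  0.0026]
roll -0.0922
```

>>> arm_command(
  motion=[
    {"x": 0, "y": 0.0062, "z": 0.0005, "roll": 0.08, "fingers": 0.15},
    {"x": 0, "y": 0.0062, "z": 0.0004, "roll": 0.08, "fingers": 0.15},
    {"x": 0, "y": 0.0062, "z": 0.0004, "roll": 0.08, "fingers": 0.15},
    {"x": 0, "y": 0.0, "z": 0.0, "roll": 0.0, "fingers": 0.15},
  ],
)

```text
clock: 23.98
eef_pos: [0.5663, 0.0126, 0.0872]
tool_rot: [0.572, 0.459, -0.545, 0.406]
ft_force: [0.7, 0.2, -5.8]
grip_width: 0.0176
```

```bash

python3 -c "
from h import *
r,q=qg(); print(r,q+2*np.pi); postg(q) 
"
```

```text
0.06312858735651049 7.948590885354076
t 23.98 p [0.5663 0.0126 0.0872] yawY -0.251 F [ 0.7  0.2 -5.8] w 0.0176 j [-0.02  0.48 -0.03  1.07  0.08  1.8 ] xdir [-0.017  0.082 -0.997]
tool shift [-0.0011  0.0002  0.0025]
roll -0.0847
```

Near the target. I'll release, rise clear and check the pad gap by sight.

>>> arm_command(
  motion=[
    {"x": 0, "y": 0, "z": 0, "roll": 0, "fingers": 0.5},
    {"x": 0, "y": 0, "z": 0, "roll": 0, "fingers": 0.5},
    {"x": 0, "y": 0, "z": 0, "roll": 0, "fingers": 0.5},
    {"x": -0.02, "y": 0, "z": 0, "roll": 0, "fingers": 0.5},
    {"x": -0.03, "y": 0, "z": 0, "roll": 0, "fingers": 0.5},
    {"x": -0.03, "y": 0, "z": 0, "roll": 0, "fingers": 0.5},
    {"x": -0.04, "y": 0, "z": 0, "roll": 0, "fingers": 0.5},
    {"x": -0.03, "y": 0, "z": 0, "roll": 0, "fingers": 0.5},
    {"x": 0, "y": 0, "z": -0.025, "roll": 0, "fingers": 0.5},
    {"x": 0, "y": 0, "z": -0.025, "roll": 0, "fingers": 0.5},
    {"x": 0, "y": 0, "z": -0.025, "roll": 0, "fingers": 0.5},
  ],
)

```text
clock: 24.9
eef_pos: [0.5807, 0.0675, 0.2535]
tool_rot: [0.568, 0.464, -0.542, 0.411]
ft_force: [0.3, 0.6, 0.6]
grip_width: 0.0428
```

```bash

python3 -c "
from h import *
go([.5,0,.2])
snap('wrist','w15');snap('top','t15');snap('side','s15')
a=cv2.imread('pics/t15.png')[160:255,205:335]; cv2.imwrite('pics/t15z.png',cv2.resize(a,None,fx=6,fy=6,interpolation=cv2.INTER_CUBIC))
a=cv2.imread('pics/s15.png')[200:340,215:375]; cv2.imwrite('pics/s15z.png',cv2.resize(a,None,fx=4,fy=4))
"
```

```text
t 24.9 p [0.5807 0.0675 0.2535] yawY -0.235 F [0.3 0.6 0.6] w 0.0428 j [0.07 0.42 0.31 1.47 0.08 1.88] xdir [-0.018  0.081 -0.997]
tool shift [ 0.0493 -0.0607  0.0884]
```

View pics/w15.png

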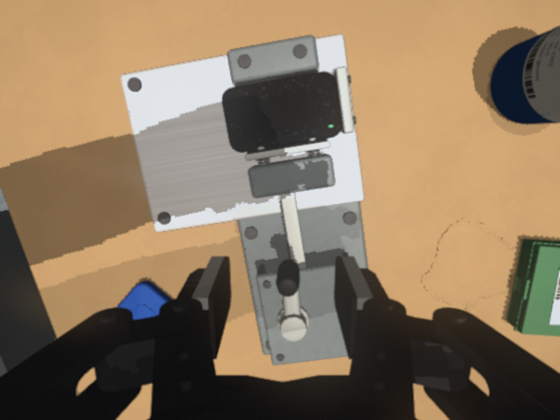

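View pics/t15z.png

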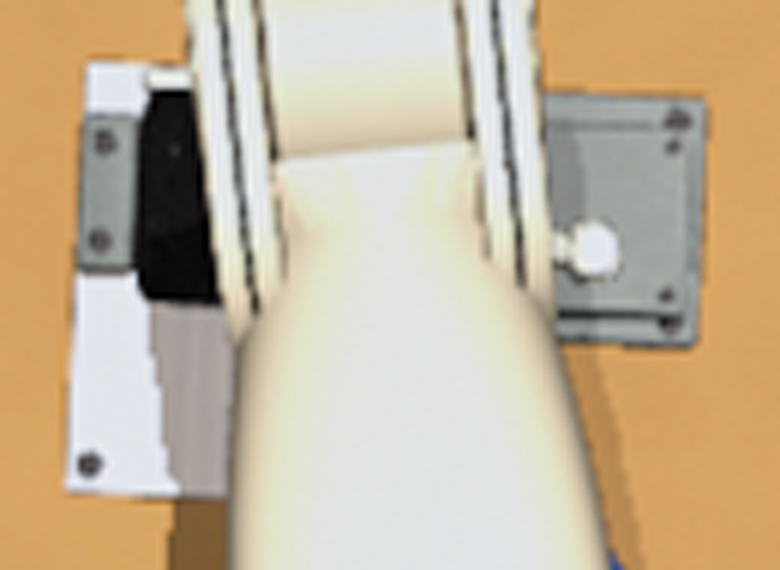

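View pics/s15z.png

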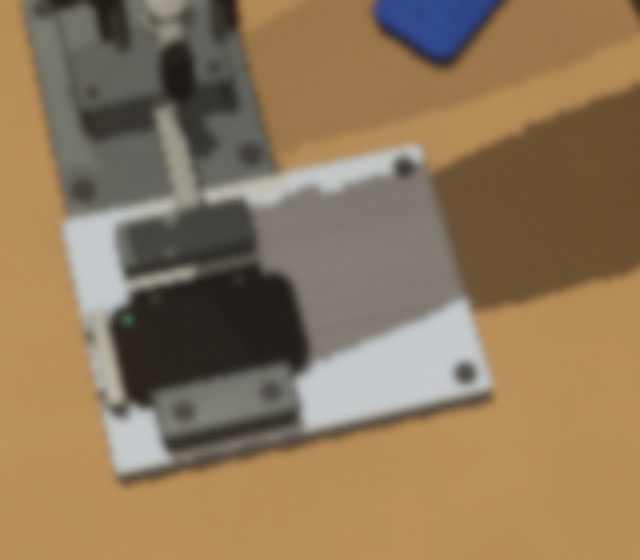

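>>> arm_command(
  motion=[
    {"x": 0, "y": -0.01, "z": 0.037, "roll": 0, "fingers": 0.5},
    {"x": 0, "y": -0.01, "z": 0.037, "roll": 0, "fingers": 0.5},
    {"x": 0, "y": -0.01, "z": 0.037, "roll": 0, "fingers": 0.5},
    {"x": 0, "y": -0.01, "z": 0.037, "roll": 0, "fingers": 0.5},
    {"x": 0, "y": -0.01, "z": 0.037, "roll": 0, "fingers": 0.5},
    {"x": 0, "y": -0.01, "z": 0.037, "roll": 0, "fingers": 0.5},
    {"x": 0, "y": -0.01, "z": 0.037, "roll": 0, "fingers": 0.5},
    {"x": 0, "y": -0.01, "z": 0.037, "roll": 0, "fingers": 0.5},
    {"x": 0, "y": -0.01, "z": 0.037, "roll": 0, "fingers": 0.5},
  ],
)

```text
clock: 25.8
eef_pos: [0.4065, -0.2445, 0.2267]
tool_rot: [0.56, 0.473, -0.539, 0.416]
ft_force: [0.1, -0.8, -0.3]
grip_width: 0.0425
```

```bash

python3 -c "
from h import *
go([.5,0,.2])
snap('top','t16');snap('side','s16')
a=cv2.imread('pics/t16.png')[160:255,205:335]; cv2.imwrite('pics/t16z.png',cv2.resize(a,None,fx=6,fy=6,interpolation=cv2.INTER_CUBIC))
a=cv2.imread('pics/w15.png')[90:350,210:370]; cv2.imwrite('pics/w15z.png',cv2.resize(a,None,fx=2.3,fy=2.3,interpolation=cv2.INTER_CUBIC))
"
```

```text
t 25.8 p [ 0.4065 -0.2445  0.2267] yawY -0.209 F [ 0.1 -0.8 -0.3] w 0.0425 j [-0.58  0.25 -0.    1.39  0.05  1.2 ] xdir [-0.028  0.081 -0.996]
tool shift [ 0.0438  0.0418 -0.2561]
```

View pics/t16z.png

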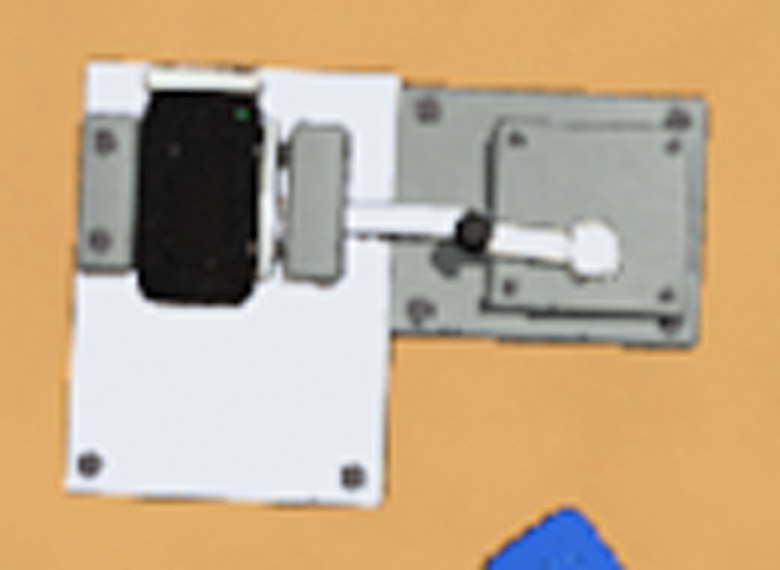

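View pics/w15z.png

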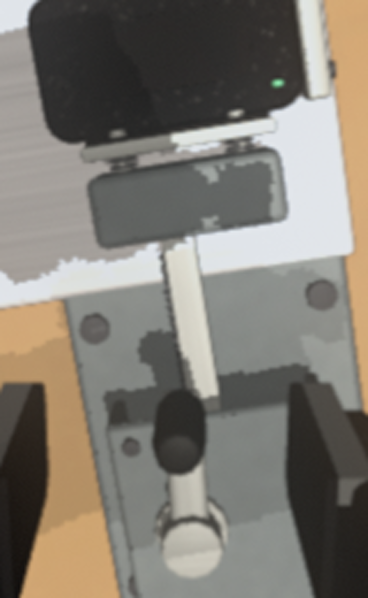

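```bash

python3 -c "
from h import *
c=load('t16')
z=lambda u,v:(205+(u+.5)/6-.5,160+(v+.5)/6-.5)
p=pl(c,*z(473,231),.121)[:2]
for h in (HUB,pl(c,*z(595,248),.077)[:2]):
    d=p-h; print(np.hypot(*d),3*np.pi+TH-np.arctan2(d[1],d[0]))
# hough-free jaw shift: column profile of gray block at rows z 53
f0=load('top0')['frame'].astype(int).sum(2);f1=c['frame'].astype(int).sum(2)
for r in (186,192,198): print(f0[r,255:280].tolist(),f1[r,240:268].tolist())
w=lambda u,v,zz:w2v(TH,T,pl(c,*z(u,v),zz)[:2])
w0=load('top0')
print('jaw R edges', w(346,200,.053), w2v(TH,T,pl(w0,*z(416,200),.053)[:2]))
c=load('w15');zz=lambda u,v:(210+u/2.3,90+v/2.3)
p=pl(c,*zz(179,455),.121)[:2];h=pl(c,*zz(193,552),.077)[:2]
print(p,h)
for hh in(h,HUB): d=p-hh;print(np.hypot(*d),3*np.pi+TH-np.arctan2(d[1],d[0]))
"
```

```text
0.060352094934572394 7.941634543153885
0.06150073983274957 7.908930762450945
[716, 722, 687, 418, 547, 675, 344, 275, 308, 350, 334, 495, 505, 501, 502, 507, 517, 527, 494, 382, 402, 514, 509, 508, 506] [68, 65, 62, 65, 72, 67, 63, 66, 239, 594, 631, 160, 167, 298, 468, 479, 477, 481, 488, 497, 505, 476, 347, 542, 722, 707, 704, 704]
[717, 725, 638, 390, 663, 659, 583, 734, 693, 460, 406, 516, 508, 513, 520, 516, 518, 534, 481, 396, 468, 506, 504, 509, 512] [68, 68, 66, 68, 70, 62, 61, 31, 432, 715, 612, 431, 572, 396, 484, 481, 488, 494, 498, 498, 514, 458, 451, 659, 717, 710, 709, 709]
[717, 725, 614, 494, 733, 696, 671, 736, 684, 432, 444, 514, 499, 505, 515, 517, 524, 527, 418, 466, 680, 689, 702, 621, 399] [65, 69, 63, 60, 69, 78, 71, 19, 494, 705, 601, 553, 424, 413, 482, 476, 482, 487, 495, 500, 501, 389, 391, 581, 566, 554, 557, 572]
jaw R edges [ 0.00153763 -0.07600592] [ 0.00310309 -0.11140466]
[0.56528026 0.0084843 ] [ 0.55596195 -0.05180357]
0.06100376113985836 7.935331809188238
0.06038620232104868 7.934599277425099
```

```bash

python3 -c "
from h import *
for n in ('t7','t10','t16'):
    c=load(n);f=c['frame'].astype(int);m=(f.sum(2)<130).astype(np.uint8);m[:172]=0;m[213:]=0;m[:,:226]=0;m[:,(249 if n!='t7' else 247):]=0
    k=max(cv2.findContours(m,0,1)[0],key=cv2.contourArea)
    W=np.array([w2v(TH,T,pl(c,u,v,.036)[:2]) for u,v in k[:,0]],np.float32);print(n,cv2.minAreaRect(W),W.min(0),W.max(0))
a=cv2.imread('pics/s16.png')[220:320,230:310]; cv2.imwrite('pics/s16z.png',cv2.resize(a,None,fx=6,fy=6,interpolation=cv2.INTER_CUBIC))
"
```

```text
t7 ((0.0006200559437274933, 0.0008167121559381485), (0.10803966224193573, 0.05238991230726242), 2.6754846572875977) [-0.05308773 -0.02772798] [0.05498527 0.02575963]
t10 ((0.0009648054838180542, -0.003371739760041237), (0.05768473446369171, 0.10807672142982483), 89.73766326904297) [-0.05308773 -0.03215558] [0.05498527 0.02561207]
t16 ((0.0009551383554935455, 0.0008179284632205963), (0.06186322122812271, 0.10807384550571442), 89.95259857177734) [-0.05308773 -0.03013874] [0.05498527 0.03177527]
```

View pics/s16z.png

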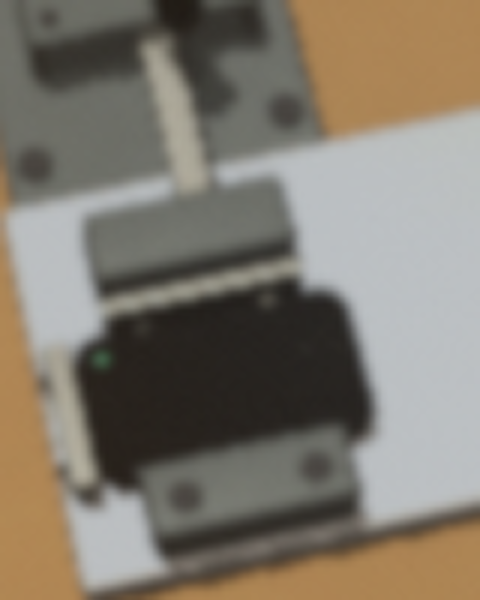

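View pics/t16.png

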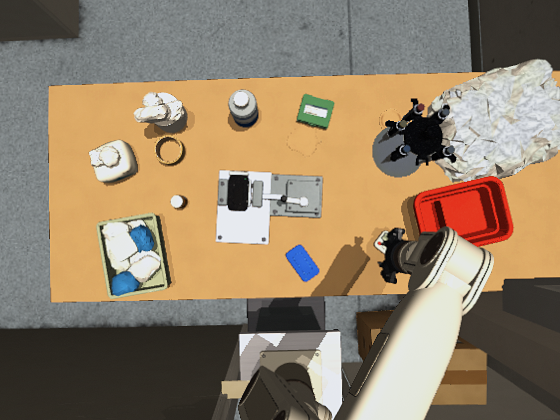

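```bash
python3 -c "
from h import *
print(job_done())"
```

```text
the job is handed in; nothing more can be done
None
```

The dock is clamped in the vise with the pad pressed in about half way, and the job was handed in at about 26 s of the 64 s allowed.

**What I did**
1. I gripped the dock, turned it square to the vise and slid it part way in.
2. I pushed its end face with the fingers until it met the end stop. The force rose to about 10 N.
3. I turned the crank clockwise in strokes, regripping the post between them.
4. I released the post and moved the arm clear.

**Last checks, from the camera views**
- **Position:** the dock lies within about 1 mm of its seat. It is square to within about 0.1° and rests against the end stop and the fixed jaw.
- **Crank and pad:** the crank angle reads 7.91 to 7.95 rad from the post's position. That puts the pad about 5.5 mm in, out of 12 mm.
- **Bystanders:** the pot, tape roll and blue look-alike look unmoved in the last top view. The timer was half hidden under the gripper there, so I did not confirm it.

**What failed or disagreed**
- **Wrong-way stroke:** after the first regrip I drove the crank the wrong way, by my own sign mistake. It turned back about 0.5 rad and the post slipped in the fingers. This was before the pad reached the dock. I looked again, regripped and finished clockwise.
- **Rougher jaw reading:** the jaw block's edge in the coarse top view suggested about 7.8 rad, or 4.6 mm of pad travel. I did not advance the crank further on that reading.

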